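# Change over the grinding jars in the UV station

## Robot

A 7-joint arm with a two-finger parallel gripper is mounted at the origin on the work surface. World frame = base frame: x ahead of the robot, y to its left, z up, the work surface at z = 0. Lengths are in m, angles in rad, forces in N, time in s.
With the tool pointing down it reaches from about 0.425 to 0.925 m from the base axis. Payload 6.8 kg.
Tool frame: the origin (TCP) lies midway between the tips of the shut fingers; the grasp point (between the pads) lies 19 mm behind it; y points along the fingers, x is the direction in which the jaws open and shut, and the axes are right-handed (so a half turn about y gives the same grasp; the last joint's range is limited). The gripper opens to 88 mm and grips with 3 to 60 N. Pads are 20 mm wide; open, the fingers measure 115 mm over their backs; the gripper's body (75 mm by 178 mm) begins 61 mm behind the grasp point.
Start: joints at [1.072, 0.477, 0.022, 1.555, -0.011, 1.109, -0.083], TCP at [0.257, -0.624, 0.223] pointing down, gripper open.
Joint ranges: [-2.96, 2.96], [-0.34, 2.1], [-1.41, 1.46], [0.24, 2.44], [-1.37, 4.51], [0.17, 1.92], [-2.96, 2.96]. Speed limits (rad/s): [2.39, 2.39, 3.14, 3.14, 3.14, 3.14, 3.14].

## Interface

Orientations are given as a unit quaternion [x, y, z, w].
In Python, from rig import manip gives the robot as it stands. The module is installed in compiled form; this text tells all that it offers.
- The arm moves only by the tool apply_moves, never from a script. Its argument "commands" is a list of rows, each an object of numbers: "gripper": the closure in counts, from 0 (fully open) to 255 (shut); "dx", "dy", "dz": the shift along the tool's x, y, z in mm; "wx", "wy", "wz": the turn, a rotation vector about the tool's x, y, z in degrees. In form: [{"gripper": .., "dx": .., "dy": .., "dz": .., "wx": .., "wy": .., "wz": ..}, ...]. A call has 1 to 12 rows; each row is the pose to reach, as a shift and turn from the pose measured when the call began, along the tool's axes at that moment; what a row does not reach only later rows make up. A row lasts 1/12 s, in which the tool goes at most 41.7 mm and 7.16 degrees, less where a joint would pass 70% of its speed; a pose out of reach is approached as far as the arm can. A call with a gripper value outside its range is refused whole. The fingers move at their own pace and stop on an object; "grip_force" is the grip in N (left out, the last holds). Time passes only in rows, so rows that repeat a pose let the fingers close. It gives the time, the measured TCP pose, the force and the opening at its end, in the units of the state.
- manip.sense(): the state, without advancing time (a new reading comes with each control period).
- manip.camera(name): name is "side" or "top" or "wrist"; returns a dict with "image" (384x512x3 uint8, blue, green, red), "z_map" (384x512 float32, m along the optical axis (not along the pixel's ray), 0 where there is no reading), "fx", "fy", "cx", "cy" (pixels), "R" (3x3) and "t" (3): a world point X has camera coordinates R X + t. Camera axes: x right, y down, z forward; pixel columns grow to the right and rows downward; lengths in m; the calibration is good to about 2 mm. A picture is of the moment at which its call begins.
- manip.sign_off(): hands the job in, once; it reports no verdict.
Trained networks look in the newest picture that a camera, given by its name, has taken for a name from the list of things; names that differ only in an ending like _2 or _b are one class to them, and where a whole thing is asked for, a point or a joint stands for the part that bears it (a point fixed in the world has none). Each returns a list of dicts, best first, with "score" (0 to 1); they miss things now and then, are a little off and sometimes report something else, mostly with a low value. They report only what shows in the picture. A call takes as long as a camera call. They do not tell look-alikes from the thing itself.
- manip.boxes_of(camera, query): "location" ([column, row] as shares, 0 to 1, of the picture: columns of its width, rows of its height, amid what is visible of it).
The state is a dict: "t": time; "q": joint angles; "qvel": joint speeds; "tau": joint torques, N m; "tool_pos": TCP position; "orientation": TCP orientation; "contact_force": force on the tool from outside, world axes, zero at the start; "wrist_torque": the same for the moment, N m; "gripper_width": opening from 0.0 (shut) to 1.0 (fully open).
Only numpy, scipy, OpenCV 4.12 (cv2) and the standard library are available. Lean on these libraries where they do the work, as an engineer would, in place of code of your own. Each camera call takes 0.05 s, during which the arm holds its last target. There are 200 camera calls.

## Task

Draw the carriage right out from under the UV hood, put the treated steel grinding jars that stand on it into the loose cork rings on the bench, and set every jar waiting on the bench into a ring of the carriage, each sitting upright, level and centred in a ring of its own. Then slide the carriage fully home under the hood with the jars still sitting level, and only after that switch the lamp on by swinging its lever fully over. Leave the other things on the bench where they are.

Things in the scene. Friction and masses are not known exactly. Their poses are not given: they have to be found in the camera images.
- treated0_mid (a point): Treated grinding jar (1 or 2 present), at the start in a carriage ring: steel, round-bottomed, lid fixed on, 300 g: a ball of 28 mm radius with an upright band of the same radius 28 to 37 mm above its lowest point, domed above, a knob 18 mm wide on top (64 mm high in all). Heavy base: rights itself on a flat surface, but in a ring may keep a tilt. Point: the ball's centre, 28 mm above its lowest point; z = its axis, up through the knob.
- treated1_mid (a point): Treated grinding jar (1 or 2 present), at the start in a carriage ring: steel, round-bottomed, lid fixed on, 300 g: a ball of 28 mm radius with an upright band of the same radius 28 to 37 mm above its lowest point, domed above, a knob 18 mm wide on top (64 mm high in all). Heavy base: rights itself on a flat surface, but in a ring may keep a tilt. Point: the ball's centre, 28 mm above its lowest point; z = its axis, up through the knob.
- waiting0_mid (a point): Waiting grinding jar (2 or 3 present), at the start on the bench: steel, round-bottomed, lid fixed on, 300 g: a ball of 28 mm radius with an upright band of the same radius 28 to 37 mm above its lowest point, domed above, a knob 18 mm wide on top (64 mm high in all). Heavy base: rights itself on a flat surface, but in a ring may keep a tilt. Point: the ball's centre, 28 mm above its lowest point; z = its axis, up through the knob.
- waiting1_mid (a point): Waiting grinding jar (2 or 3 present), at the start on the bench: steel, round-bottomed, lid fixed on, 300 g: a ball of 28 mm radius with an upright band of the same radius 28 to 37 mm above its lowest point, domed above, a knob 18 mm wide on top (64 mm high in all). Heavy base: rights itself on a flat surface, but in a ring may keep a tilt. Point: the ball's centre, 28 mm above its lowest point; z = its axis, up through the knob.
- waiting2_mid (a point): Waiting grinding jar (2 or 3 present), at the start on the bench: steel, round-bottomed, lid fixed on, 300 g: a ball of 28 mm radius with an upright band of the same radius 28 to 37 mm above its lowest point, domed above, a knob 18 mm wide on top (64 mm high in all). Heavy base: rights itself on a flat surface, but in a ring may keep a tilt. Point: the ball's centre, 28 mm above its lowest point; z = its axis, up through the knob.
- seat0 (a point): One of three black rubber rings in a row on the carriage, 85 mm apart (inside 36, outside 50, 14 mm high). Point: where a jar's point lies when it sits level in this ring, 35 mm above the deck, 21 mm above the ring's top; x = along the carriage's path inwards to home, y = along the row, z up. Moves with the carriage.
- seat1 (a point): One of three black rubber rings in a row on the carriage, 85 mm apart (inside 36, outside 50, 14 mm high). Point: where a jar's point lies when it sits level in this ring, 35 mm above the deck, 21 mm above the ring's top; x = along the carriage's path inwards to home, y = along the row, z up. Moves with the carriage.
- seat2 (a point): One of three black rubber rings in a row on the carriage, 85 mm apart (inside 36, outside 50, 14 mm high). Point: where a jar's point lies when it sits level in this ring, 35 mm above the deck, 21 mm above the ring's top; x = along the carriage's path inwards to home, y = along the row, z up. Moves with the carriage.
- cork0_seat (a point): A loose cork ring on the bench (inside 36 mm, outside 64 mm, 16 mm high, 80 g). This point: where a jar's point lies when it sits level in this ring (37 mm above the bench, 21 mm above the ring's top); z up.
- cork1_seat (a point): A loose cork ring on the bench (inside 36 mm, outside 64 mm, 16 mm high, 80 g). This point: where a jar's point lies when it sits level in this ring (37 mm above the bench, 21 mm above the ring's top); z up.
- handle (a point): Upright black grip plate on the carriage's front, 30 mm long along the path, 12 mm thick across it, standing from 24 to 80 mm above the bench. This point: its middle, 18 mm below its top; axes as the seats'. 110 mm out from the row of rings.
- carriage (a joint): Carriage, a flat aluminium sled on rails under the UV hood: 0 = home at the inner stop, 0.16 m = right out at the outer stop (along the seats' -x). Stays where left; drag about 3 N. Hood 320 mm wide, 182 mm high, clear roof and back, white sides; its open front is 65 mm inwards of the handle's point at 0; at 0.16 the rings are 115 mm in front of it.
- lamp (a joint): Lamp switch: a toggle lever on a low grey box (70 x 50 x 25 mm) on the bench, off to the side. 0 = off, leaning to its back side 0.5 rad from upright; 1.0 rad = on, leaning as far to its front side. It stays where it is left and swings at under 2 N at the tip.
- lamp_tip (a point): Centre of the black 26 mm ball at the end of the lever, 80 mm from the hinge (the hinge is 22 mm above the bench). y = the hinge axis, level; z = along the lever, upwards; x = the way the ball moves when it is switched on.
- amber: Bystander, to be left alone: amber bottle, 60 mm wide, 130 mm high. Origin at the centre of its underside.
- tub: Bystander, to be left alone: white tub with lid, 60 mm wide, 80 mm high. Origin at the centre of its underside.
- tipbox: Bystander, to be left alone: box with clear lid, 120 x 85 x 58 mm. Origin at the centre of its underside.
Mind the look-alikes: they are no part of the job. Leave any purple look-alike of the part that bears waiting2_mid alone. Leave any purple or red look-alike of the part that bears waiting0_mid alone.

How it is judged:
By the outcome, as a careful person would: the job done as asked, in the order asked, and still so for the second after the job is handed in, with the robot touching nothing.
Of treated0, treated1 only 1 to 2 are there at a start; the rules pass over those that are not, and their reading is None.
Of waiting0, waiting1, waiting2 only 2 to 3 are there at a start; the rules pass over those that are not, and their reading is None.
At some moment in a run one of waiting0, waiting1, waiting2, cork0, cork1 may be knocked a few centimetres aside while the robot is not near it.
It also fails if it takes over 210 s, if anything falls off the work surface, if the arm or the gripper's body presses on something with over 40 N, if the wrist force passes 120 N, or if a joint passes its speed limit or range.

## Working session

There is one attempt and no reset: what is moved stays moved. The work goes in short steps, Python scripts to look and compute and a tool call to move; the robot and the scene stay as the last step left them, time stands still between calls to the robot, and variables do not carry over. Pictures are saved under pics/ and viewed, about 12 in all and at most 16, crops included, and the job is handed in when it is done.

Besides the shell and the picture viewer there is one more tool, called after "Emit:" as name([rows], argument=value, ...), one row to a line, values as JSON. apply_moves: Moves the arm, as the interface text tells. Its arguments: {"type":"object","properties":{"commands":{"type":"array","items":{"type":"object","properties":{"gripper":{"type":"number"},"dx":{"type":"number"},"dy":{"type":"number"},"dz":{"type":"number"},"wx":{"type":"number"},"wy":{"type":"number"},"wz":{"type":"number"}}}},"grip_force":{"type":"number"}},"required":["commands"]}

```bash
mkdir -p pics; cat > h.py <<'E'
import numpy as np,cv2
from rig import manip
from scipy.spatial.transform import Rotation as Ro
def cam(n,save=None):
    c=manip.camera(n)
    if save: cv2.imwrite('pics/'+save,c['image'])
    return c
def w(c,u,v,z=None):
    d=c['z_map'][int(round(v)),int(round(u))] if z is None else z
    p=np.array([(u-c['cx'])/c['fx']*d,(v-c['cy'])/c['fy']*d,d])
    return np.array(c['R']).T@(p-np.array(c['t']))
def cloud(c):
    v,u=np.mgrid[:384,:512]; d=c['z_map']
    p=np.stack([(u-c['cx'])/c['fx']*d,(v-c['cy'])/c['fy']*d,d],-1)
    P=(p-np.array(c['t']))@np.array(c['R']); P[d<=0]=np.nan
    return P
def proj(c,X):
    p=np.array(c['R'])@np.array(X)+np.array(c['t']); return np.array([p[0]/p[2]*c['fx']+c['cx'],p[1]/p[2]*c['fy']+c['cy']])
def tool():
    s=manip.sense(); return np.array(s['tool_pos']),Ro.from_quat(s['orientation']),s
def go(X,zrot=None):
    """shift in tool mm to put TCP at X"""
    p,R,s=tool(); return np.round(R.inv().apply(np.array(X)-p)*1000,1)
E
python3 - <<'E'
from h import *
s=manip.sense(); print({k:np.round(v,3) for k,v in s.items()}); print(Ro.from_quat(s['orientation']).as_matrix().round(3))
for n in('top','side','wrist'):
    c=cam(n,n+'0.png'); print(n,(-np.array(c['R']).T@c['t']).round(3),np.round(c['R'],2).tolist(),c['fx'])
    for q in ['treated0_mid','waiting0_mid','seat0','cork0_seat','handle','lamp_tip','amber','tub','tipbox','carriage','lamp']:
        for b in manip.boxes_of(n,q):
            u,v=b['location'][0]*512,b['location'][1]*384
            print(' ',q,round(b['score'],2),int(u),int(v),w(c,min(u,511),min(v,383)).round(3))
a=cv2.imread('pics/top0.png');b=cv2.imread('pics/side0.png')
E
```

```text
{'t': np.float64(0.0), 'q': array([ 1.072,  0.478,  0.022,  1.556, -0.011,  1.109, -0.083]), 'qvel': array([ 0.001, -0.   , -0.001, -0.   , -0.001,  0.002, -0.   ]), 'tau': array([-0.0000e+00, -5.8285e+01,  1.5340e+00, -2.7261e+01, -5.4000e-02,
        1.7000e-02,  0.0000e+00]), 'tool_pos': array([ 0.257, -0.624,  0.222]), 'orientation': array([-0.587,  0.394, -0.393,  0.588]), 'contact_force': array([ 0.908, -0.397,  0.356]), 'wrist_torque': array([-0.009,  0.033, -0.063]), 'gripper_width': np.float64(0.999)}
[[ 0.381 -0.001  0.925]
 [-0.925  0.002  0.381]
 [-0.002 -1.    -0.   ]]
top [ 0.468 -0.031  1.146] [[-0.02, -1.0, 0.0], [-1.0, 0.02, -0.09], [0.09, -0.01, -1.0]] 363.62588496125744
  waiting0_mid 0.75 198 244 [0.428 0.153 0.069]
  waiting0_mid 0.66 150 202 [0.557 0.295 0.062]
  waiting0_mid 0.57 186 205 [0.547 0.189 0.054]
  seat0 0.97 250 158 [ 0.692 -0.007  0.022]
  cork0_seat 0.74 119 218 [0.512 0.412 0.002]
  handle 0.93 251 155 [ 0.701 -0.009  0.025]
  lamp_tip 0.68 254 155 [ 0.7   -0.019  0.023]
  amber 0.69 383 161 [ 0.658 -0.398  0.093]
  tub 0.71 154 156 [0.691 0.276 
[... 330 characters left out ...]
 241 [0.54  0.309 0.044]
  waiting0_mid 0.5 201 231 [0.522 0.21  0.041]
  seat0 0.68 215 191 [0.706 0.012 0.021]
  cork0_seat 0.89 153 274 [ 0.503  0.4   -0.002]
  handle 0.94 219 190 [0.697 0.    0.022]
  lamp_tip 0.56 216 189 [0.712 0.001 0.022]
  amber 0.69 204 259 [0.421 0.276 0.035]
  amber 0.67 294 151 [ 0.66  -0.388  0.074]
  tub 0.77 146 219 [0.682 0.313 0.052]
  tub 0.16 214 186 [0.72  0.003 0.03 ]
  tipbox 0.94 112 251 [0.61  0.463 0.053]
  carriage 0.9 215 191 [-0.251  0.734  0.785]
  carriage 0.21 297 153 [ 0.654 -0.397  0.062]
  lamp 0.61 297 165 [ 0.554 -0.277  0.09 ]
wrist [ 0.319 -0.599  0.384] [[0.38, -0.92, 0.0], [-0.9, -0.37, 0.25], [-0.23, -0.09, -0.97]] 313.3969336214451
```

View pics/top0.png

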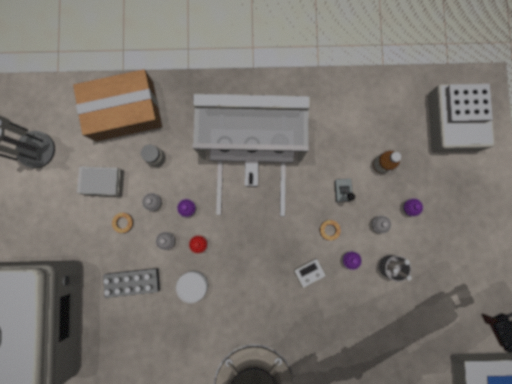

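View pics/side0.png

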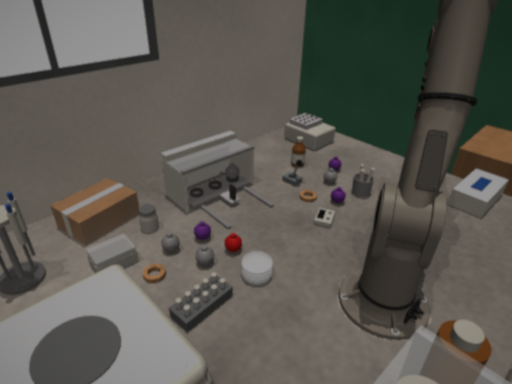

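The top view shows steel jars at about (152,202), (166,240) and (380,225), corks at (122,222) and (330,230), the handle at (251,178) and the lamp at (345,190). The purple and red jars are look-alikes. The side view shows one treated jar on the carriage at (232,170). Next I'll measure.

```bash
python3 - <<'E'
from h import *
from scipy import ndimage as nd
for n in('top','side'):
    c=cam(n); P=cloud(c); im=c['image'].astype(int); hsv=cv2.cvtColor(c['image'],cv2.COLOR_BGR2HSV)
    inr=(P[...,0]>.3)&(P[...,0]<.95)&(abs(P[...,1])<.6)
    # corks
    m=inr&(hsv[...,1]>90)&(hsv[...,0]>5)&(hsv[...,0]<25)&(P[...,2]<.03)
    l,k=nd.label(m,np.ones((3,3)))
    for i in range(1,k+1):
        q=P[l==i]
        if len(q)>30: print(n,'cork',len(q),((q.min(0)+q.max(0))/2).round(4),np.ptp(q,axis=0).round(3),'top',np.percentile(q[:,2],90).round(4))
    # objects above bench
    m=inr&(P[...,2]>.035)&(P[...,2]<.075)
    l,k=nd.label(m)
    for i in range(1,k+1):
        q=P[l==i]
        if len(q)>25:
            uv=np.argwhere(l==i).mean(0)[::-1]
            print(n,'obj',len(q),uv.round(),((q.min(0)+q.max(0))/2).round(4),np.ptp(q,axis=0).round(3),hsv[l==i].mean(0).round())
    print('bench z',np.nanmedian(P[inr][:,2]))
c=cam('top');b=cam('side')
A=cv2.resize(c['image'][80:280,180:400],None,fx=3.6,fy=3,interpolation=cv2.INTER_CUBIC)
a=cv2.resize(c['image'][85:225,180:380],(800,560),interpolation=cv2.INTER_CUBIC); cv2.imwrite('pics/topc.png',np.clip(a*1.5,0,255))
a=cv2.resize(b['image'][120:240,150:330],(800,533),interpolation=cv2.INTER_CUBIC); cv2.imwrite('pics/sidec.png',np.clip(a*1.5,0,255))
E
```

```text
top cork 212 [0.5005 0.3973 0.0163] [0.059 0.062 0.014] top 0.0189
top cork 208 [ 0.4641 -0.2452  0.0122] [0.059 0.059 0.019] top 0.0188
top obj 467 [131. 122.] [0.8541 0.3821 0.055 ] [0.19  0.215 0.04 ] [ 14. 104.  54.]
top obj 463 [437. 120.] [ 0.7972 -0.5886  0.055 ] [0.198 0.021 0.04 ] [20. 20. 68.]
top obj 111 [157. 158.] [0.7009 0.2882 0.0548] [0.056 0.047 0.039] [20. 19. 79.]
top obj 98 [380. 165.] [ 0.6623 -0.4092  0.0551] [0.054 0.038 0.04 ] [18. 43. 69.]
top obj 1160 [ 98. 181.] [0.627  0.4564 0.05  ] [0.087 0.123 0.03 ] [ 52.   4. 133.]
top obj 28 [345. 191.] [ 0.5794 -0.2937  0.0534] [0.021 0.019 0.036] [76.  7. 62.]
top obj 260 [151. 202.] [0.5619 0.3014 0.0519] [0.053 0.054 0.033] [ 52.   8. 105.]
top obj 256 [186. 208.] [0.541  0.1946 0.0514] [0.052 0.055 0.032] [141. 132. 101.]
top obj 258 [414. 207.] [ 0.5252 -0.5004  0.0517] [0.052 0.054 0.033] [141. 136.  98.]
top obj 264 [382. 224.] [ 0.4757 -0.4015  0.0512] [0.052 0.056 0.032] [ 50.   9. 105.]
top obj 264 [165. 241.] [0.4411 0.2596 0.0511] [0.054 0.053 0.032] [ 49.   9. 106.]
top obj 261 [198. 244.] [0.4282 0.159
[... 2483 characters left out ...]
8  0.0472] [0.013 0.016 0.024] [ 21.  23. 103.]
side obj 43 [205. 283.] [0.3341 0.339  0.0481] [0.016 0.015 0.025] [ 21.  23. 104.]
side obj 44 [222. 283.] [0.3072 0.3065 0.0477] [0.013 0.014 0.024] [ 22.  22. 102.]
side obj 53 [197. 289.] [0.333  0.3678 0.0473] [0.017 0.016 0.025] [ 21.  23. 104.]
side obj 26 [212. 288.] [0.3061 0.3356 0.0475] [0.012 0.014 0.024] [ 22.  23. 115.]
side obj 50 [188. 296.] [0.3299 0.3987 0.0475] [0.015 0.013 0.024] [ 21.  23. 102.]
side obj 56 [178. 303.] [0.3275 0.4283 0.0485] [0.017 0.014 0.026] [ 21.  23. 103.]
bench z -0.0008194337033131778[ WARN:0@7.670] global loadsave.cpp:1063 imwrite_ Unsupported depth image for selected encoder is fallbacked to CV_8U.
```

View pics/topc.png

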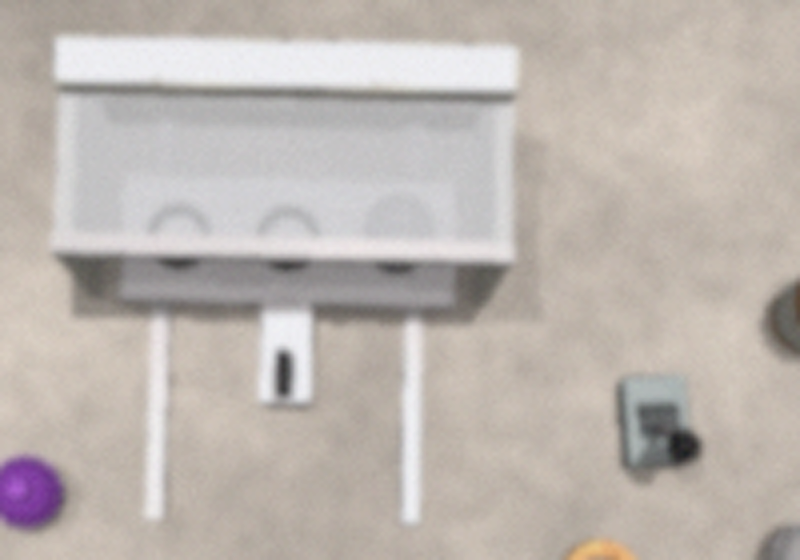

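View pics/sidec.png

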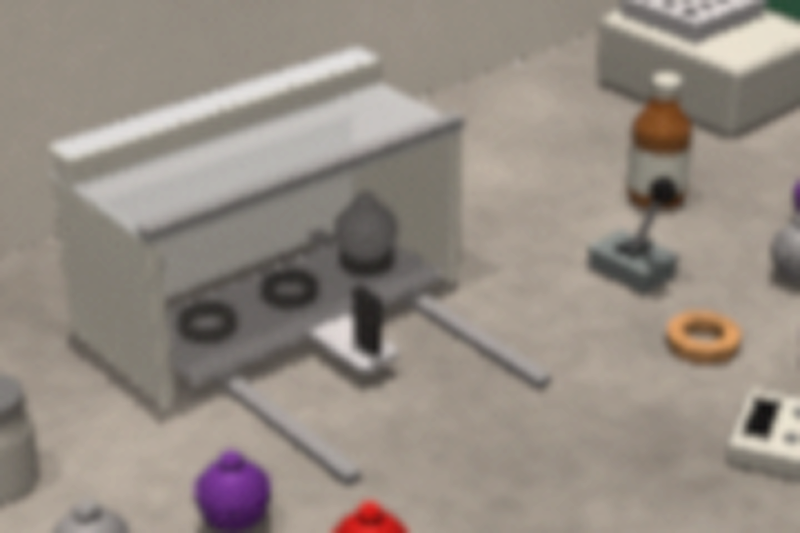

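```bash
cat >> h.py <<'E'
def plan(X,yaw):
    """print the move to TCP X, tool pointing down, tool z at azimuth yaw deg"""
    p,R,s=tool(); a=np.radians(yaw); z=np.array([np.cos(a),np.sin(a),0]); y=np.array([0,0,-1.]); x=np.cross(y,z)
    T=Ro.from_matrix(np.stack([x,y,z],1))
    d=R.inv().apply(np.array(X)-p)*1000; r=(R.inv()*T).as_rotvec(degrees=True)
    print('plan',X,yaw,'d',d.round(1),'w',r.round(1),'rows',round(max(np.linalg.norm(d)/41.7,np.linalg.norm(r)/7.16),1))
E
python3 - <<'E'
from h import *
plan([.58,0,.24],180)
E
```

```text
plan [0.58, 0, 0.24] 180 d [-454.1  -17.4  536.3] w [   0.  -157.6   -0. ] rows 22.0
```

Emit:
apply_moves([
  {"dx": -38, "dy": -18, "dz": 45, "wy": -7},
  {"dx": -76, "dy": -18, "dz": 90, "wy": -14},
  {"dx": -114, "dy": -18, "dz": 134, "wy": -21},
  {"dx": -151, "dy": -18, "dz": 179, "wy": -28},
  {"dx": -189, "dy": -18, "dz": 223, "wy": -35},
  {"dx": -227, "dy": -18, "dz": 268, "wy": -42},
  {"dx": -265, "dy": -18, "dz": 313, "wy": -49},
  {"dx": -303, "dy": -18, "dz": 358, "wy": -56},
  {"dx": -341, "dy": -18, "dz": 402, "wy": -63},
  {"dx": -379, "dy": -18, "dz": 447, "wy": -70},
  {"dx": -416, "dy": -18, "dz": 492, "wy": -77},
  {"dx": -454, "dy": -18, "dz": 536, "wy": -84},
])

```text
validation failed for argument at $.co...
```

```bash
python3 - <<'E'
from h import *
print(tool()[2]['q'].round(2))
plan([.58,0,.24],180)
E
```

```text
[ 1.07  0.48  0.02  1.56 -0.01  1.11 -0.08]
plan [0.58, 0, 0.24] 180 d [-454.1  -17.4  536.3] w [   0.  -157.6   -0. ] rows 22.0
```

Emit:
apply_moves([
  {"gripper": 0, "dx": -38, "dy": -18, "dz": 45, "wx": 0, "wy": -7, "wz": 0},
  {"gripper": 0, "dx": -114, "dy": -18, "dz": 134, "wx": 0, "wy": -14, "wz": 0},
  {"gripper": 0, "dx": -454, "dy": -18, "dz": 536, "wx": 0, "wy": -80, "wz": 0},
  {"gripper": 0, "dx": -454, "dy": -18, "dz": 536, "wx": 0, "wy": -80, "wz": 0},
  {"gripper": 0, "dx": -454, "dy": -18, "dz": 536, "wx": 0, "wy": -80, "wz": 0},
  {"gripper": 0, "dx": -454, "dy": -18, "dz": 536, "wx": 0, "wy": -80, "wz": 0},
  {"gripper": 0, "dx": -454, "dy": -18, "dz": 536, "wx": 0, "wy": -80, "wz": 0},
  {"gripper": 0, "dx": -454, "dy": -18, "dz": 536, "wx": 0, "wy": -80, "wz": 0},
  {"gripper": 0, "dx": -454, "dy": -18, "dz": 536, "wx": 0, "wy": -80, "wz": 0},
  {"gripper": 0, "dx": -454, "dy": -18, "dz": 536, "wx": 0, "wy": -80, "wz": 0},
  {"gripper": 0, "dx": -454, "dy": -18, "dz": 536, "wx": 0, "wy": -80, "wz": 0},
  {"gripper": 0, "dx": -454, "dy": -18, "dz": 536, "wx": 0, "wy": -80, "wz": 0},
], grip_force=30)

```text
t: 3.0
tool_pos: [0.4865, -0.1799, 0.2397]
orientation: [0.703, 0.079, -0.078, -0.703]
contact_force: [1.1, -0.4, -0.4]
gripper_width: 0.997
```

```bash
python3 - <<'E'
from h import *
print(tool()[0],tool()[2]['q'].round(2))
plan([.58,0,.24],180)
E
```

```text
[ 0.48647548 -0.17993893  0.23974137] [ 0.63  0.24 -0.46  1.88  0.12  1.05  0.34]
plan [0.58, 0, 0.24] 180 d [130.9  -0.3 154.9] w [  0.1 -77.3  -0. ] rows 10.8
```

Emit:
apply_moves([
  {"gripper": 0, "dx": 131, "dy": 0, "dz": 155, "wx": 0, "wy": -77, "wz": 0},
  {"gripper": 0, "dx": 131, "dy": 0, "dz": 155, "wx": 0, "wy": -77, "wz": 0},
  {"gripper": 0, "dx": 131, "dy": 0, "dz": 155, "wx": 0, "wy": -77, "wz": 0},
  {"gripper": 0, "dx": 131, "dy": 0, "dz": 155, "wx": 0, "wy": -77, "wz": 0},
  {"gripper": 0, "dx": 131, "dy": 0, "dz": 155, "wx": 0, "wy": -77, "wz": 0},
  {"gripper": 0, "dx": 131, "dy": 0, "dz": 155, "wx": 0, "wy": -77, "wz": 0},
  {"gripper": 0, "dx": 131, "dy": 0, "dz": 155, "wx": 0, "wy": -77, "wz": 0},
  {"gripper": 0, "dx": 131, "dy": 0, "dz": 155, "wx": 0, "wy": -77, "wz": 0},
  {"gripper": 0, "dx": 131, "dy": 0, "dz": 155, "wx": 0, "wy": -77, "wz": 0},
  {"gripper": 0, "dx": 131, "dy": 0, "dz": 155, "wx": 0, "wy": -77, "wz": 0},
  {"gripper": 0, "dx": 131, "dy": 0, "dz": 155, "wx": 0, "wy": -77, "wz": 0},
  {"gripper": 0, "dx": 131, "dy": 0, "dz": 155, "wx": 0, "wy": -77, "wz": 0},
])

```text
t: 4.0
tool_pos: [0.5801, -0.0001, 0.2396]
orientation: [0.501, 0.5, -0.5, -0.5]
contact_force: [-0.7, 0.7, 0.3]
gripper_width: 0.998
```

```bash
python3 - <<'E'
from h import *
c=cam('wrist','w1.png'); P=cloud(c); print(tool()[0],tool()[2]['q'].round(2))
im=c['image'].max(2)
m=(P[...,2]>.045)&(P[...,2]<.1)&(abs(P[...,1])<.05)&(P[...,0]<.66)&(P[...,0]>.58)&(im<70)
q=P[m]; print('handle',len(q),q.min(0).round(4),q.max(0).round(4),q.mean(0).round(4))
for z in(.05,.07): 
  k=q[abs(q[:,2]-z)<.005]; print(z,len(k))
t=P[m&(P[...,2]>.073)]; print('top',len(t),t.min(0),t.max(0)); cc=t-t.mean(0);
if len(t)>5: print(np.linalg.svd(cc[:,:2])[2])
d=P[(P[...,0]>.69)&(P[...,0]<.78)&(abs(P[...,1])<.13)]; print('deck',np.percentile(d[:,2],[10,30,50,70,90]).round(4))
for q in['handle','seat0','treated0_mid']:
  for b in manip.boxes_of('wrist',q):
    u,v=b['location'][0]*512,b['location'][1]*384; print(q,b['score'],u,v,w(c,u,v))
E
```

```text
[ 5.80077128e-01 -1.05954295e-04  2.39657829e-01] [ 0.49  0.41 -0.78  1.73  0.31  1.13  1.18]
handle 313 [ 0.6095 -0.0104  0.0456] [0.6372 0.0007 0.0809] [ 0.6203 -0.0045  0.0745]
0.05 21
0.07 28
top 250 [ 0.60964612 -0.01044608  0.07315487] [6.37215797e-01 6.00373693e-04 8.09373793e-02]
[[ 0.99740108 -0.07204924]
 [ 0.07204924  0.99740108]]
deck [0.0227 0.0309 0.1549 0.1561 0.1642]
handle 0.77 251.4944 254.016 [ 0.69590705 -0.00263654  0.02343348]
seat0 0.63 250.4192 255.28319999999997 [ 0.69822448 -0.00406378  0.02240027]
treated0_mid 0.66 249.9072 252.288 [ 0.69365698 -0.00471257  0.02297922]
treated0_mid 0.41 33.1776 66.816 [ 0.46233359 -0.26436233 -0.0010068 ]
```

View pics/w1.png

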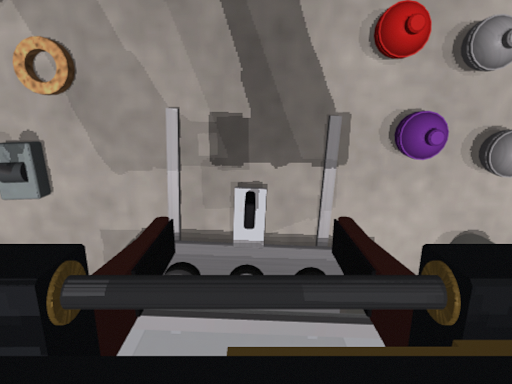

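The wrist view shows the handle at (250,208), rails at columns 175 and 330, the cork at (43,65) and the lamp at (20,170). The treated jar isn't visible from here. Next: the rail direction.

```bash
python3 - <<'E'
from h import *
c=cam('wrist');P=cloud(c);im=c['image'].min(2)
for a,b in((160,190),(318,345)):
    pts=[]
    for v in range(125,235,3):
        row=im[v,a:b].astype(float); thr=(row.max()+np.median(row))/2
        us=np.where(row>row.max()-25)[0]+a
        if len(us)<15: pts.append(P[v,int(us.mean())])
    pts=np.array(pts); f=np.polyfit(pts[:,0],pts[:,1],1); print('rail',f,np.degrees(np.arctan(f[0])),pts[:,2].mean(),pts[:,0].min())
m=(P[...,2]>.076)&(P[...,2]<.1)&(abs(P[...,1])<.05)&(P[...,0]<.66)&(P[...,0]>.58)&(c['image'].max(2)<90)
t=P[m][:,:2].astype(np.float32); print(len(t),cv2.minAreaRect(t*1000))
plan([.623,-.005,.15],178); plan([.623,-.005,.043],178)
E
```

```text
rail [-0.02868703 -0.08643456] -1.6431953631657612 0.008854709534219594 0.5300875445232632
rail [-0.03478938  0.11830021] -1.9924812787136994 0.009079851839219454 0.5316504154241559
248 ((624.2555541992188, -4.441927909851074), (11.00131607055664, 28.79487419128418), 85.96949005126953)
plan [0.623, -0.005, 0.15] 178 d [ -4.8  89.8 -42.9] w [ 0.   1.6 -0. ] rows 2.4
plan [0.623, -0.005, 0.043] 178 d [ -4.7 196.8 -42.8] w [ 0.   1.6 -0. ] rows 4.8
```

Emit:
apply_moves([
  {"gripper": 0, "dx": -5, "dy": 20, "dz": -43, "wx": 0, "wy": 1.8, "wz": 0},
  {"gripper": 0, "dx": -5, "dy": 50, "dz": -43, "wx": 0, "wy": 1.8, "wz": 0},
  {"gripper": 0, "dx": -5, "dy": 90, "dz": -43.5, "wx": 0, "wy": 1.8, "wz": 0},
  {"gripper": 0, "dx": -5, "dy": 130, "dz": -43.5, "wx": 0, "wy": 1.8, "wz": 0},
  {"gripper": 0, "dx": -5, "dy": 165, "dz": -43.5, "wx": 0, "wy": 1.8, "wz": 0},
  {"gripper": 0, "dx": -5, "dy": 190, "dz": -43.5, "wx": 0, "wy": 1.8, "wz": 0},
  {"gripper": 0, "dx": -5, "dy": 197, "dz": -43.5, "wx": 0, "wy": 1.8, "wz": 0},
  {"gripper": 255, "dx": -5, "dy": 197, "dz": -43.5, "wx": 0, "wy": 1.8, "wz": 0},
  {"gripper": 255, "dx": -5, "dy": 197, "dz": -43.5, "wx": 0, "wy": 1.8, "wz": 0},
  {"gripper": 255, "dx": -5, "dy": 197, "dz": -43.5, "wx": 0, "wy": 1.8, "wz": 0},
  {"gripper": 255, "dx": -5, "dy": 197, "dz": -43.5, "wx": 0, "wy": 1.8, "wz": 0},
  {"gripper": 255, "dx": -5, "dy": 197, "dz": -43.5, "wx": 0, "wy": 1.8, "wz": 0},
], grip_force=25)

```text
t: 5.25
tool_pos: [0.6249, -0.0053, 0.0446]
orientation: [0.511, 0.491, -0.49, -0.508]
contact_force: [-0.1, 0.6, -0.4]
gripper_width: 0.662
```

Emit:
apply_moves([
  {"gripper": 255, "dx": 0, "dy": 0, "dz": 0, "wx": 0, "wy": 0, "wz": 0},
  {"gripper": 255, "dx": 0, "dy": 0, "dz": 2, "wx": 0, "wy": 0, "wz": 0},
  {"gripper": 255, "dx": 0, "dy": 0, "dz": 5, "wx": 0, "wy": 0, "wz": 0},
  {"gripper": 255, "dx": 0, "dy": 0, "dz": 9, "wx": 0, "wy": 0, "wz": 0},
  {"gripper": 255, "dx": 0, "dy": 0, "dz": 14, "wx": 0, "wy": 0, "wz": 0},
  {"gripper": 255, "dx": 0, "dy": 0, "dz": 20, "wx": 0, "wy": 0, "wz": 0},
  {"gripper": 255, "dx": 0, "dy": 0, "dz": 26, "wx": 0, "wy": 0, "wz": 0},
  {"gripper": 255, "dx": 0, "dy": 0, "dz": 32, "wx": 0, "wy": 0, "wz": 0},
  {"gripper": 255, "dx": 0, "dy": 0, "dz": 38, "wx": 0, "wy": 0, "wz": 0},
  {"gripper": 255, "dx": 0, "dy": 0, "dz": 43, "wx": 0, "wy": 0, "wz": 0},
  {"gripper": 255, "dx": 0, "dy": 0, "dz": 47, "wx": 0, "wy": 0, "wz": 0},
  {"gripper": 255, "dx": 0, "dy": 0, "dz": 50, "wx": 0, "wy": 0, "wz": 0},
])

```text
t: 6.25
tool_pos: [0.5743, -0.0035, 0.0444]
orientation: [0.511, 0.491, -0.49, -0.508]
contact_force: [0.5, 0.0, -0.4]
gripper_width: 0.005
```

Gripper closed too slowly and had left the handle before shutting, so I'll go back and close fully first.

Emit:
apply_moves([
  {"gripper": 100, "dx": 0, "dy": 0, "dz": 0, "wx": 0, "wy": 0, "wz": 0},
  {"gripper": 100, "dx": 0, "dy": 0, "dz": 0, "wx": 0, "wy": 0, "wz": 0},
  {"gripper": 100, "dx": 0, "dy": 0, "dz": 0, "wx": 0, "wy": 0, "wz": 0},
  {"gripper": 100, "dx": 0, "dy": 0, "dz": 0, "wx": 0, "wy": 0, "wz": 0},
  {"gripper": 100, "dx": 0, "dy": 0, "dz": 0, "wx": 0, "wy": 0, "wz": 0},
  {"gripper": 100, "dx": 0, "dy": 0, "dz": 0, "wx": 0, "wy": 0, "wz": 0},
  {"gripper": 100, "dx": 0, "dy": 0, "dz": 0, "wx": 0, "wy": 0, "wz": 0},
  {"gripper": 100, "dx": 0, "dy": 0, "dz": 0, "wx": 0, "wy": 0, "wz": 0},
])

```text
t: 6.92
tool_pos: [0.5744, -0.0035, 0.0444]
orientation: [0.511, 0.491, -0.49, -0.508]
contact_force: [0.8, 1.1, 0.0]
gripper_width: 0.573
```

```bash
python3 - <<'E'
from h import *
c=cam('wrist','w2.png');P=cloud(c)
m=(P[...,2]>.076)&(P[...,2]<.1)&(abs(P[...,1])<.05)&(P[...,0]<.66)&(P[...,0]>.4)&(c['image'].max(2)<90)
t=P[m][:,:2].astype(np.float32); print(len(t),cv2.minAreaRect(t*1000),tool()[2]['gripper_width'])
c=cam('side','s2.png'); P=cloud(c)
m=(P[...,2]>.045)&(P[...,2]<.08)&(abs(P[...,1])<.03)&(P[...,0]<.66)&(P[...,0]>.4)&(c['image'].max(2)<90)
print(np.argwhere(m).mean(0),P[m].mean(0))
cv2.imwrite('pics/s2c.png',cv2.resize(c['image'][120:240,150:330],(800,533)))
E
```

```text
2289 ((589.967041015625, -3.983489990234375), (74.4281005859375, 55.77309799194336), 87.97150421142578) 0.5958171230394411
[192.59090909 245.31818182] [ 0.57465957 -0.02279926  0.0621079 ]
```

View pics/s2c.png

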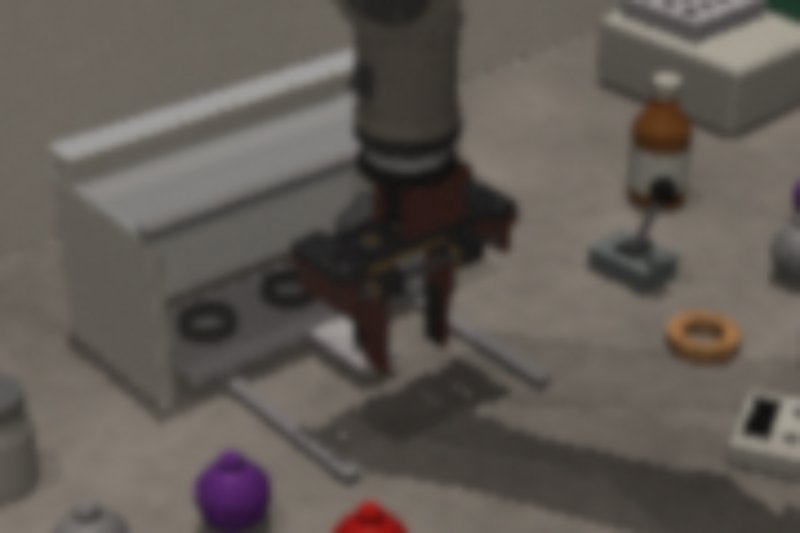

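The carriage hasn't moved; the fingers are just in front of the handle.

Emit:
apply_moves([
  {"gripper": 100, "dx": 0, "dy": 1, "dz": -20, "wx": 0, "wy": 0, "wz": 0},
  {"gripper": 100, "dx": 0, "dy": 1, "dz": -40, "wx": 0, "wy": 0, "wz": 0},
  {"gripper": 255, "dx": 0, "dy": 1, "dz": -50, "wx": 0, "wy": 0, "wz": 0},
  {"gripper": 255, "dx": 0, "dy": 1, "dz": -50, "wx": 0, "wy": 0, "wz": 0},
  {"gripper": 255, "dx": 0, "dy": 1, "dz": -50, "wx": 0, "wy": 0, "wz": 0},
  {"gripper": 255, "dx": 0, "dy": 1, "dz": -50, "wx": 0, "wy": 0, "wz": 0},
  {"gripper": 255, "dx": 0, "dy": 1, "dz": -50, "wx": 0, "wy": 0, "wz": 0},
  {"gripper": 255, "dx": 0, "dy": 1, "dz": -50, "wx": 0, "wy": 0, "wz": 0},
  {"gripper": 255, "dx": 0, "dy": 1, "dz": -50, "wx": 0, "wy": 0, "wz": 0},
  {"gripper": 255, "dx": 0, "dy": 1, "dz": -50, "wx": 0, "wy": 0, "wz": 0},
  {"gripper": 255, "dx": 0, "dy": 1, "dz": -50, "wx": 0, "wy": 0, "wz": 0},
  {"gripper": 255, "dx": 0, "dy": 1, "dz": -50, "wx": 0, "wy": 0, "wz": 0},
])

```text
t: 8.02
tool_pos: [0.6236, -0.0045, 0.0436]
orientation: [0.51, 0.491, -0.49, -0.509]
contact_force: [-2.6, 3.3, 1.6]
gripper_width: 0.135
```

```bash
python3 - <<'E'
from h import *
p,R,s=tool(); print(p,s['gripper_width'],s['contact_force'].round(1),s['q'].round(2),R.as_matrix().round(4))
E
```

```text
[ 0.62363516 -0.00446993  0.04358151] 0.13463410346099297 [-2.6  3.3  1.6] [ 0.36  0.69 -0.63  1.78  0.53  0.84  1.01] [[ 3.800e-02  2.500e-03 -9.993e-01]
 [ 9.993e-01 -2.000e-04  3.800e-02]
 [-1.000e-04 -1.000e+00 -2.500e-03]]
```

Emit:
apply_moves([
  {"gripper": 255, "dx": 0, "dy": 0, "dz": 2, "wx": 0, "wy": 0, "wz": 0},
  {"gripper": 255, "dx": 0, "dy": 0, "dz": 5, "wx": 0, "wy": 0, "wz": 0},
  {"gripper": 255, "dx": 0, "dy": 0, "dz": 10, "wx": 0, "wy": 0, "wz": 0},
  {"gripper": 255, "dx": 0, "dy": 0, "dz": 17, "wx": 0, "wy": 0, "wz": 0},
  {"gripper": 255, "dx": 0, "dy": 0, "dz": 25, "wx": 0, "wy": 0, "wz": 0},
  {"gripper": 255, "dx": 0, "dy": 0, "dz": 34, "wx": 0, "wy": 0, "wz": 0},
  {"gripper": 255, "dx": 0, "dy": 0, "dz": 43, "wx": 0, "wy": 0, "wz": 0},
  {"gripper": 255, "dx": 0, "dy": 0, "dz": 52, "wx": 0, "wy": 0, "wz": 0},
  {"gripper": 255, "dx": -0.5, "dy": 0, "dz": 60, "wx": 0, "wy": 0, "wz": 0},
  {"gripper": 255, "dx": -0.5, "dy": 0, "dz": 67, "wx": 0, "wy": 0, "wz": 0},
  {"gripper": 255, "dx": -0.5, "dy": 0, "dz": 73, "wx": 0, "wy": 0, "wz": 0},
  {"gripper": 255, "dx": -0.5, "dy": 0, "dz": 78, "wx": 0, "wy": 0, "wz": 0},
])

```text
t: 9.02
tool_pos: [0.5446, -0.001, 0.0436]
orientation: [0.51, 0.492, -0.49, -0.509]
contact_force: [3.7, 6.2, -4.8]
gripper_width: 0.136
```

Emit:
apply_moves([
  {"gripper": 255, "dx": 0, "dy": 0, "dz": 5, "wx": 0, "wy": 0, "wz": 0},
  {"gripper": 255, "dx": 0, "dy": 0, "dz": 11, "wx": 0, "wy": 0, "wz": 0},
  {"gripper": 255, "dx": 0, "dy": 0, "dz": 18, "wx": 0, "wy": 0, "wz": 0},
  {"gripper": 255, "dx": 0, "dy": 0, "dz": 26, "wx": 0, "wy": 0, "wz": 0},
  {"gripper": 255, "dx": 0, "dy": 0, "dz": 34, "wx": 0, "wy": 0, "wz": 0},
  {"gripper": 255, "dx": 0, "dy": 0, "dz": 43, "wx": 0, "wy": 0, "wz": 0},
  {"gripper": 255, "dx": -0.5, "dy": 0, "dz": 52, "wx": 0, "wy": 0, "wz": 0},
  {"gripper": 255, "dx": -0.5, "dy": 0, "dz": 60, "wx": 0, "wy": 0, "wz": 0},
  {"gripper": 255, "dx": -0.5, "dy": 0, "dz": 67, "wx": 0, "wy": 0, "wz": 0},
  {"gripper": 255, "dx": -0.5, "dy": 0, "dz": 73, "wx": 0, "wy": 0, "wz": 0},
  {"gripper": 255, "dx": -0.5, "dy": 0, "dz": 78, "wx": 0, "wy": 0, "wz": 0},
  {"gripper": 255, "dx": -0.5, "dy": 0, "dz": 81, "wx": 0, "wy": 0, "wz": 0},
])

```text
t: 10.02
tool_pos: [0.4637, 0.0027, 0.0436]
orientation: [0.51, 0.493, -0.489, -0.508]
contact_force: [14.9, 5.8, -20.8]
gripper_width: 0.134
```

```bash
python3 - <<'E'
from h import *
p,R,s=tool(); print(p,s['gripper_width'],s['contact_force'].round(1),s['q'].round(2))
E
```

```text
[0.46373663 0.00268198 0.04360014] 0.13414776318854865 [ 14.9   5.8 -20.8] [ 0.43  0.49 -0.68  2.16  0.52  0.65  0.92]
```

Emit:
apply_moves([
  {"gripper": 90, "dx": 0, "dy": 0, "dz": -1, "wx": 0, "wy": 0, "wz": 0},
  {"gripper": 90, "dx": 0, "dy": 0, "dz": -1, "wx": 0, "wy": 0, "wz": 0},
  {"gripper": 90, "dx": 0, "dy": 0, "dz": -1, "wx": 0, "wy": 0, "wz": 0},
  {"gripper": 90, "dx": 0, "dy": 0, "dz": -1, "wx": 0, "wy": 0, "wz": 0},
  {"gripper": 90, "dx": 0, "dy": 0, "dz": -1, "wx": 0, "wy": 0, "wz": 0},
  {"gripper": 90, "dx": 0, "dy": -30, "dz": -1, "wx": 0, "wy": 0, "wz": 0},
  {"gripper": 90, "dx": 0, "dy": -70, "dz": -1, "wx": 0, "wy": 0, "wz": 0},
  {"gripper": 90, "dx": 0, "dy": -110, "dz": -1, "wx": 0, "wy": 0, "wz": 0},
  {"gripper": 60, "dx": 0, "dy": -150, "dz": -1, "wx": 0, "wy": 0, "wz": 0},
  {"gripper": 0, "dx": 0, "dy": -200, "dz": -1, "wx": 0, "wy": 0, "wz": 0},
])

```text
t: 10.85
tool_pos: [0.4628, 0.0022, 0.2368]
orientation: [0.509, 0.493, -0.489, -0.509]
contact_force: [0.1, -0.8, 0.4]
gripper_width: 0.759
```

```bash
python3 - <<'E'
from h import *
p,R,s=tool(); print(p)
plan([.56,-.13,.25],90)
E
```

```text
[0.46277459 0.002192   0.23677717]
plan [0.56, -0.13, 0.25] 90 d [-128.6  -13.2 -101.9] w [ 0.  88.   0.3] rows 12.3
```

Emit:
apply_moves([
  {"gripper": 0, "dx": -128, "dy": -13, "dz": -102, "wx": 0, "wy": 88, "wz": 0.3},
  {"gripper": 0, "dx": -128, "dy": -13, "dz": -102, "wx": 0, "wy": 88, "wz": 0.3},
  {"gripper": 0, "dx": -128, "dy": -13, "dz": -102, "wx": 0, "wy": 88, "wz": 0.3},
  {"gripper": 0, "dx": -128, "dy": -13, "dz": -102, "wx": 0, "wy": 88, "wz": 0.3},
  {"gripper": 0, "dx": -128, "dy": -13, "dz": -102, "wx": 0, "wy": 88, "wz": 0.3},
  {"gripper": 0, "dx": -128, "dy": -13, "dz": -102, "wx": 0, "wy": 88, "wz": 0.3},
  {"gripper": 0, "dx": -128, "dy": -13, "dz": -102, "wx": 0, "wy": 88, "wz": 0.3},
  {"gripper": 0, "dx": -128, "dy": -13, "dz": -102, "wx": 0, "wy": 88, "wz": 0.3},
  {"gripper": 0, "dx": -128, "dy": -13, "dz": -102, "wx": 0, "wy": 88, "wz": 0.3},
  {"gripper": 0, "dx": -128, "dy": -13, "dz": -102, "wx": 0, "wy": 88, "wz": 0.3},
  {"gripper": 0, "dx": -128, "dy": -13, "dz": -102, "wx": 0, "wy": 88, "wz": 0.3},
  {"gripper": 0, "dx": -128, "dy": -13, "dz": -102, "wx": 0, "wy": 88, "wz": 0.3},
])

```text
t: 11.85
tool_pos: [0.5597, -0.1295, 0.2496]
orientation: [0.707, 0.01, -0.01, -0.707]
contact_force: [-0.3, -0.6, 0.1]
gripper_width: 0.999
```

```bash
cat >> h.py <<'E'
from scipy.optimize import least_squares
def jar(c,P,x,y,lo,rad=.045):
    """fit ball of 28 mm radius to the depth points near (x,y) above z=lo (lower ball+band excluded via z window) -> centre xy from band/ball silhouettes"""
    q=P[(np.hypot(P[...,0]-x,P[...,1]-y)<rad)&(P[...,2]>lo)&(P[...,2]<lo+.08)]
    return q
def knob(P,x,y,rad=.04,h=.004):
    q=P[(np.hypot(P[...,0]-x,P[...,1]-y)<rad)]; zt=np.nanpercentile(q[:,2],99.5); k=q[q[:,2]>zt-h]
    return np.r_[(k[:,:2].min(0)+k[:,:2].max(0))/2,zt],len(k)
E
python3 - <<'E'
from h import *
c=cam('wrist','w3.png'); P=cloud(c); p,R,s=tool(); print(p,s['q'].round(2))
print(knob(P,.570,-.087)); q=jar(c,P,.57,-.087,.04); print(len(q),q.min(0),q.max(0))
for q in['seat0','treated0_mid','waiting0_mid','cork0_seat']:
  for b in manip.boxes_of('wrist',q):
    u,v=b['location'][0]*512,b['location'][1]*384; print(q,round(b['score'],2),u,v,w(c,u,v))
E
```

```text
[ 0.55975742 -0.12937844  0.2496206 ] [ 0.51  0.33 -0.49  1.74  0.17  1.11 -0.01]
(array([ 0.57009391, -0.10616934,  0.36789663]), 6855)
2083 [ 0.54425096 -0.1144814   0.06490442] [ 0.5986837  -0.05989358  0.09589726]
seat0 0.6 257.792 61.900800000000004 [ 0.56172361 -0.00848677  0.023493  ]
treated0_mid 0.9 265.0112 133.28640000000001 [ 0.57030344 -0.08440547  0.09456778]
treated0_mid 0.41 192.8192 342.6816 [ 0.48284547 -0.37846894  0.04046352]
cork0_seat 0.44 251.1872 317.6064 [ 0.56206243 -0.28650271  0.10726765]
```

View pics/w3.png

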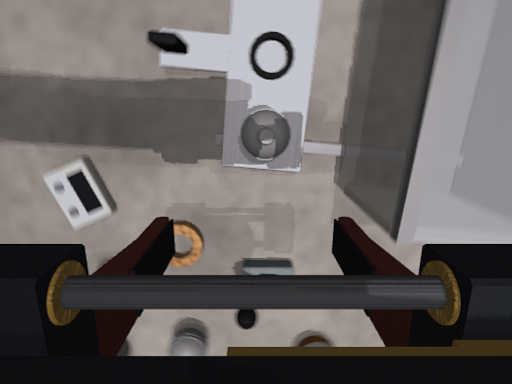

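The wrist view shows the treated jar at (265,133), the middle ring at (272,55), the handle at (168,42) and the right-hand cork at (183,243). Next I'll refine these.

```bash
cat >> h.py <<'E'
def jarfit(P,x,y,zmid,rad=.04):
    """least-squares centre from points on the band/upper ball around mid height (vertical cylinder r=28 for z in zmid..zmid+9) and dome edge; plus knob"""
    q=P[(np.hypot(P[...,0]-x,P[...,1]-y)<rad)&(P[...,2]>zmid-.015)&(P[...,2]<zmid+.06)]
    b=q[(q[:,2]>zmid-.01)&(q[:,2]<zmid+.012)]
    f=least_squares(lambda c:np.hypot(b[:,0]-c[0],b[:,1]-c[1])-.0275,[x,y],loss='soft_l1',f_scale=.002).x if len(b)>10 else [0,0]
    k=q[q[:,2]>zmid+.0325]; kc=(k[:,:2].min(0)+k[:,:2].max(0))/2 if len(k) else [0,0]
    ext=(q[:,:2].min(0)+q[:,:2].max(0))/2
    print('jar band',np.round(f,4),len(b),'knob',np.round(kc,4),len(k),'ext',ext.round(4),'top',np.percentile(q[:,2],99).round(4))
def ringfit(P,mask,x,y,rmean,zlo,zhi,rad=.045):
    m=mask&(np.hypot(P[...,0]-x,P[...,1]-y)<rad)&(P[...,2]>zlo)&(P[...,2]<zhi); q=P[m]
    e=(q[:,:2].min(0)+q[:,:2].max(0))/2
    f=least_squares(lambda c:np.hypot(q[:,0]-c[0],q[:,1]-c[1])-c[2],[x,y,rmean],loss='soft_l1',f_scale=.003).x
    print('ring',f.round(4),len(q),'ext',e.round(4),np.ptp(q[:,:2],axis=0).round(3),'z',np.median(q[:,2]).round(4))
E
python3 - <<'E'
from h import *
c=cam('wrist'); P=cloud(c); hsv=cv2.cvtColor(c['image'],cv2.COLOR_BGR2HSV)
d=P[(abs(P[...,0]-.6)<.01)&(abs(P[...,1]+.03)<.05)]; print('deck',np.median(d[:,2]))
jarfit(P,.5715,-.0872,.059)
ringfit(P,c['image'].max(2)<70,.574,-.0015,.0215,.028,.05)
ringfit(P,(hsv[...,1]>90),.464,-.245,.024,.008,.03)
E
```

```text
deck 0.023227793969691934
jar band [ 0.5715 -0.0879] 418 knob [ 0.571  -0.0876] 239 ext [ 0.5714 -0.0871] top 0.0945
ring [ 0.5746 -0.0033  0.0212] 782 ext [ 0.5746 -0.0028] [0.048 0.048] z 0.0367
ring [ 0.4645 -0.2449  0.0253] 722 ext [ 0.4719 -0.2459] [0.046 0.062] z 0.0147
```

```bash
python3 - <<'E'
from h import *
plan([.5713,-.0875,.15],88);plan([.5713,-.0875,.0445],88)
E
```

```text
plan [0.5713, -0.0875, 0.15] 88 d [12.9 99.6 41.5] w [0.  4.2 0. ] rows 2.6
plan [0.5713, -0.0875, 0.0445] 88 d [ 12.9 205.1  41.6] w [0.  4.2 0. ] rows 5.0
```

Emit:
apply_moves([
  {"gripper": 0, "dx": 13, "dy": 20, "dz": 41.6, "wx": 0, "wy": 4.2, "wz": 0},
  {"gripper": 0, "dx": 13, "dy": 60, "dz": 41.6, "wx": 0, "wy": 4.2, "wz": 0},
  {"gripper": 0, "dx": 13, "dy": 100, "dz": 41.6, "wx": 0, "wy": 4.2, "wz": 0},
  {"gripper": 0, "dx": 13, "dy": 130, "dz": 41.6, "wx": 0, "wy": 4.2, "wz": 0},
  {"gripper": 0, "dx": 13, "dy": 160, "dz": 41.6, "wx": 0, "wy": 4.2, "wz": 0},
  {"gripper": 0, "dx": 13, "dy": 185, "dz": 41.6, "wx": 0, "wy": 4.2, "wz": 0},
  {"gripper": 0, "dx": 13, "dy": 200, "dz": 41.6, "wx": 0, "wy": 4.2, "wz": 0},
  {"gripper": 0, "dx": 13, "dy": 205, "dz": 41.6, "wx": 0, "wy": 4.2, "wz": 0},
  {"gripper": 255, "dx": 13, "dy": 205, "dz": 41.6, "wx": 0, "wy": 4.2, "wz": 0},
  {"gripper": 255, "dx": 13, "dy": 205, "dz": 41.6, "wx": 0, "wy": 4.2, "wz": 0},
  {"gripper": 255, "dx": 13, "dy": 205, "dz": 41.6, "wx": 0, "wy": 4.2, "wz": 0},
  {"gripper": 255, "dx": 13, "dy": 205, "dz": 41.6, "wx": 0, "wy": 4.2, "wz": 0},
], grip_force=25)

```text
t: 13.15
tool_pos: [0.5725, -0.0876, 0.0461]
orientation: [0.707, -0.012, 0.013, -0.707]
contact_force: [-0.4, 0.0, 0.0]
gripper_width: 0.737
```

Emit:
apply_moves([
  {"gripper": 255, "dx": 0, "dy": 0, "dz": 0, "wx": 0, "wy": 0, "wz": 0},
  {"gripper": 255, "dx": 0, "dy": 0, "dz": 0, "wx": 0, "wy": 0, "wz": 0},
  {"gripper": 255, "dx": 0, "dy": 0, "dz": 0, "wx": 0, "wy": 0, "wz": 0},
  {"gripper": 255, "dx": 0, "dy": 0, "dz": 0, "wx": 0, "wy": 0, "wz": 0},
])

```text
t: 13.48
tool_pos: [0.5726, -0.0877, 0.0468]
orientation: [0.707, -0.011, 0.014, -0.707]
contact_force: [-2.3, 0.0, 4.8]
gripper_width: 0.63
```

```bash
python3 - <<'E'
from h import *
p,R,s=tool(); print(p,s['gripper_width'],s['contact_force'].round(1))
plan([.4645,-.345,.18],90)
E
```

```text
[ 0.57257715 -0.08774016  0.04678878] 0.6298111608192283 [-2.3  0.   4.8]
plan [0.4645, -0.345, 0.18] 90 d [ -98.5 -133.2 -261.1] w [ 0.1 -2.   0.2] rows 7.4
```

Emit:
apply_moves([
  {"gripper": 255, "dx": 0, "dy": -6, "dz": 0, "wx": 0, "wy": 0, "wz": 0},
  {"gripper": 255, "dx": 0, "dy": -20, "dz": 0, "wx": 0, "wy": 0, "wz": 0},
  {"gripper": 255, "dx": 0, "dy": -45, "dz": 0, "wx": 0, "wy": 0, "wz": 0},
  {"gripper": 255, "dx": 0, "dy": -75, "dz": 0, "wx": 0, "wy": 0, "wz": 0},
  {"gripper": 255, "dx": 0, "dy": -105, "dz": -20, "wx": 0, "wy": -1, "wz": 0},
  {"gripper": 255, "dx": -20, "dy": -130, "dz": -50, "wx": 0, "wy": -2, "wz": 0},
  {"gripper": 255, "dx": -35, "dy": -133, "dz": -85, "wx": 0, "wy": -2, "wz": 0},
  {"gripper": 255, "dx": -50, "dy": -133, "dz": -120, "wx": 0, "wy": -2, "wz": 0},
  {"gripper": 255, "dx": -65, "dy": -133, "dz": -155, "wx": 0, "wy": -2, "wz": 0},
  {"gripper": 255, "dx": -80, "dy": -133, "dz": -190, "wx": 0, "wy": -2, "wz": 0},
  {"gripper": 255, "dx": -90, "dy": -133, "dz": -225, "wx": 0, "wy": -2, "wz": 0},
  {"gripper": 255, "dx": -98, "dy": -133, "dz": -261, "wx": 0, "wy": -2, "wz": 0},
])

```text
t: 14.48
tool_pos: [0.4634, -0.3464, 0.1801]
orientation: [0.708, 0.001, 0.001, -0.707]
contact_force: [1.4, -0.6, -1.7]
gripper_width: 0.634
```

```bash
python3 - <<'E'
from h import *
c=cam('wrist','w4.png'); P=cloud(c); hsv=cv2.cvtColor(c['image'],cv2.COLOR_BGR2HSV)
p,R,s=tool(); print(p,s['gripper_width'],s['contact_force'].round(1))
for z in (.0,): ringfit(P,(hsv[...,1]>90)&(hsv[...,0]<25),.464,-.245,.024,.008,.03)
print('bench',np.nanmedian(P[60:180,100:400,2]))
t=cam('top'); ht=cv2.cvtColor(t['image'],cv2.COLOR_BGR2HSV); ringfit(cloud(t),(ht[...,1]>90)&(ht[...,0]<25),.464,-.245,.024,.008,.03)
E
```

```text
[ 0.46010704 -0.3559089   0.17985458] 0.630068800822575 [-1.3 -7.5 -2.1]
ring [ 0.4626 -0.2497  0.0248] 1776 ext [ 0.4626 -0.2495] [0.061 0.058] z 0.0148
bench -0.0008144900457931464
ring [ 0.4626 -0.2458  0.0252] 206 ext [ 0.464  -0.2465] [0.059 0.063] z 0.016
```

View pics/w4.png

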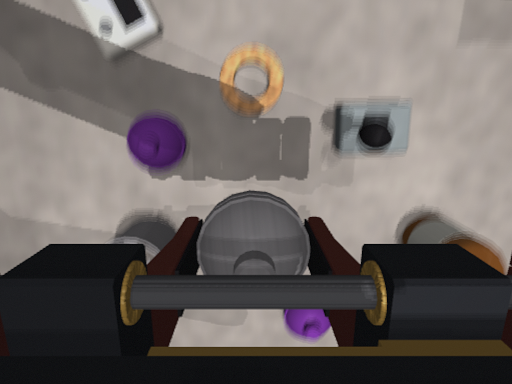

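Blurred because the arm was still settling. The cork is at (251,80) and the jar is held at (253,240). Measure again now it's still.

```bash
python3 - <<'E'
from h import *
manip.camera('side')
c=cam('wrist'); P=cloud(c); hsv=cv2.cvtColor(c['image'],cv2.COLOR_BGR2HSV)
p,R,s=tool(); print(p,s['gripper_width'],s['contact_force'].round(1))
ringfit(P,(hsv[...,1]>90)&(hsv[...,0]<25),.464,-.245,.024,.008,.03)
q=P[(np.hypot(P[...,0]-p[0],P[...,1]-p[1])<.03)&(P[...,2]<p[2]+.08)&(P[...,2]>p[2]-.03)]
print('held jar ext',q.min(0)-p,q.max(0)-p); k=q[q[:,2]>p[2]+.040]; print(len(k),k.min(0)-p,k.max(0)-p)
plan([.4630,-.2455,.1],90);plan([.4635,-.2455,.0255],90)
E
```

```text
[ 0.46428258 -0.34582434  0.17966466] 0.6290307671926528 [ 0.5  1.4 -2.6]
ring [ 0.4634 -0.2467  0.0252] 2260 ext [ 0.4632 -0.2462] [0.063 0.061] z 0.0149
held jar ext [-0.02949958 -0.01527427 -0.002893  ] [0.02912581 0.02569921 0.07999318]
1822 [-0.02949958 -0.01301153  0.04000244] [0.02887214 0.00891973 0.07999318]
plan [0.463, -0.2455, 0.1] 90 d [ -1.8  79.6 100.4] w [ 0.1 -0.2  0.2] rows 3.1
plan [0.4635, -0.2455, 0.0255] 90 d [ -1.5 154.1 100.5] w [ 0.1 -0.2  0.2] rows 4.4
```

Emit:
apply_moves([
  {"gripper": 255, "dx": -1.5, "dy": 0, "dz": 30, "wx": 0, "wy": 0, "wz": 0},
  {"gripper": 255, "dx": -1.5, "dy": 10, "dz": 60, "wx": 0, "wy": 0, "wz": 0},
  {"gripper": 255, "dx": -1.5, "dy": 30, "dz": 85, "wx": 0, "wy": 0, "wz": 0},
  {"gripper": 255, "dx": -1.5, "dy": 55, "dz": 97, "wx": 0, "wy": 0, "wz": 0},
  {"gripper": 255, "dx": -1.5, "dy": 80, "dz": 99.5, "wx": 0, "wy": 0, "wz": 0},
  {"gripper": 255, "dx": -1.5, "dy": 105, "dz": 99.5, "wx": 0, "wy": 0, "wz": 0},
  {"gripper": 255, "dx": -1.5, "dy": 125, "dz": 99.5, "wx": 0, "wy": 0, "wz": 0},
  {"gripper": 255, "dx": -1.5, "dy": 138, "dz": 99.5, "wx": 0, "wy": 0, "wz": 0},
  {"gripper": 255, "dx": -1.5, "dy": 145, "dz": 99.5, "wx": 0, "wy": 0, "wz": 0},
  {"gripper": 255, "dx": -1.5, "dy": 148, "dz": 99.5, "wx": 0, "wy": 0, "wz": 0},
  {"gripper": 255, "dx": -1.5, "dy": 149, "dz": 99.5, "wx": 0, "wy": 0, "wz": 0},
  {"gripper": 255, "dx": -1.5, "dy": 149, "dz": 99.5, "wx": 0, "wy": 0, "wz": 0},
])

```text
t: 15.68
tool_pos: [0.4643, -0.2461, 0.0312]
orientation: [0.708, 0.001, 0.002, -0.707]
contact_force: [-0.3, -0.1, -2.2]
gripper_width: 0.628
```

```bash
python3 - <<'E'
from h import *
c=cam('wrist'); P=cloud(c); hsv=cv2.cvtColor(c['image'],cv2.COLOR_BGR2HSV)
p,R,s=tool(); print(p,s['gripper_width'],s['contact_force'].round(1))
plan([.4634,-.2465,.0255],90)
E
```

```text
[ 0.46434996 -0.24638598  0.03140891] 0.6351592928660184 [ 0.8  0.3 -3.5]
plan [0.4634, -0.2465, 0.0255] 90 d [-1.   5.9 -0.1] w [ 0.1 -0.2  0.2] rows 0.1
```

Emit:
apply_moves([
  {"gripper": 255, "dx": -1, "dy": 1.5, "dz": 0, "wx": 0, "wy": -0.2, "wz": 0},
  {"gripper": 255, "dx": -1, "dy": 3, "dz": 0, "wx": 0, "wy": -0.2, "wz": 0},
  {"gripper": 255, "dx": -1, "dy": 4.5, "dz": 0, "wx": 0, "wy": -0.2, "wz": 0},
  {"gripper": 255, "dx": -1, "dy": 6, "dz": 0, "wx": 0, "wy": -0.2, "wz": 0},
  {"gripper": 255, "dx": -1, "dy": 6.5, "dz": 0, "wx": 0, "wy": -0.2, "wz": 0},
  {"gripper": 255, "dx": -1, "dy": 6.5, "dz": 0, "wx": 0, "wy": -0.2, "wz": 0},
])

```text
t: 16.23
tool_pos: [0.4634, -0.2467, 0.0252]
orientation: [0.708, 0.002, 0.001, -0.706]
contact_force: [-0.5, -0.3, 2.3]
gripper_width: 0.63
```

Emit:
apply_moves([
  {"gripper": 150, "dx": 0, "dy": 0, "dz": 0, "wx": 0, "wy": 0, "wz": 0},
  {"gripper": 0, "dx": 0, "dy": 0, "dz": 0, "wx": 0, "wy": 0, "wz": 0},
  {"gripper": 0, "dx": 0, "dy": 0, "dz": 0, "wx": 0, "wy": 0, "wz": 0},
  {"gripper": 0, "dx": 0, "dy": 0, "dz": 0, "wx": 0, "wy": 0, "wz": 0},
  {"gripper": 0, "dx": 0, "dy": 0, "dz": 0, "wx": 0, "wy": 0, "wz": 0},
  {"gripper": 0, "dx": 0, "dy": -30, "dz": 0, "wx": 0, "wy": 0, "wz": 0},
  {"gripper": 0, "dx": 0, "dy": -65, "dz": 0, "wx": 0, "wy": 0, "wz": 0},
  {"gripper": 0, "dx": 0, "dy": -105, "dz": 0, "wx": 0, "wy": 0, "wz": 0},
  {"gripper": 0, "dx": 0, "dy": -145, "dz": 0, "wx": 0, "wy": 0, "wz": 0},
  {"gripper": 0, "dx": 0, "dy": -180, "dz": -30, "wx": 0, "wy": 0, "wz": 0},
  {"gripper": 0, "dx": 0, "dy": -205, "dz": -65, "wx": 0, "wy": 0, "wz": 0},
  {"gripper": 0, "dx": 0, "dy": -205, "dz": -100, "wx": 0, "wy": 0, "wz": 0},
])

```text
t: 17.23
tool_pos: [0.4656, -0.3469, 0.2365]
orientation: [0.709, 0.006, 0.003, -0.705]
contact_force: [1.1, -0.6, 0.4]
gripper_width: 1.001
```

Emit:
apply_moves([
  {"gripper": 0, "dx": 0, "dy": 0, "dz": -40, "wx": 0, "wy": 0, "wz": 0},
  {"gripper": 0, "dx": 0, "dy": 0, "dz": -80, "wx": 0, "wy": 0, "wz": 0},
  {"gripper": 0, "dx": 0, "dy": 0, "dz": -110, "wx": 0, "wy": 0, "wz": 0},
  {"gripper": 0, "dx": 0, "dy": 0, "dz": -125, "wx": 0, "wy": 0, "wz": 0},
  {"gripper": 0, "dx": 0, "dy": 0, "dz": -125, "wx": 0, "wy": 0, "wz": 0},
  {"gripper": 0, "dx": 0, "dy": 0, "dz": -125, "wx": 0, "wy": 0, "wz": 0},
])

```text
t: 17.73
tool_pos: [0.4658, -0.472, 0.2367]
orientation: [0.709, 0.005, 0.003, -0.705]
contact_force: [-1.2, 0.6, -0.9]
gripper_width: 0.999
```

```bash
python3 - <<'E'
from h import *
c=cam('wrist','w5.png'); P=cloud(c); hsv=cv2.cvtColor(c['image'],cv2.COLOR_BGR2HSV)
p,R,s=tool(); print(p,s['gripper_width'],s['q'].round(2))
ringfit(P,(hsv[...,1]>90)&(hsv[...,0]<25),.464,-.245,.024,.008,.03)
jarfit(P,.4634,-.2465,.037); jarfit(P,.476,-.40,.028)
E
```

```text
[ 0.46641029 -0.47066251  0.23700401] 1.0040559983700452 [ 0.96  0.47 -0.37  1.56  0.18  1.14  0.56]Traceback (most recent call last):
  File "<stdin>", line 4, in <module>
  File "h.py", line 48, in ringfit
    e=(q[:,:2].min(0)+q[:,:2].max(0))/2
       ~~~~~~~~~~~^^^
    return umr_minimum(a, axis, None, out, keepdims, initial, where)
ValueError: zero-size array to reduction operation minimum which has no identity
```

View pics/w5.png

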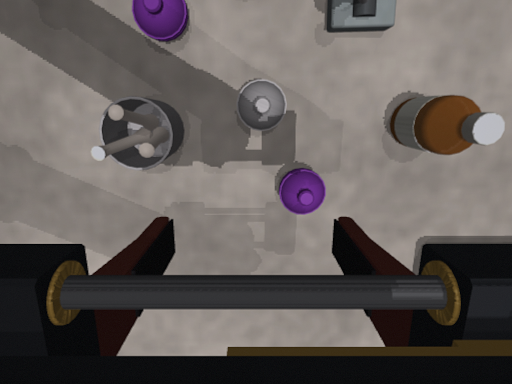

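```bash
python3 - <<'E'
from h import *
c=cam('wrist'); P=cloud(c)
jarfit(P,.476,-.40,.028); jarfit(P,.525,-.5,.028)
q=P[:,:,:][90:170,95:180].reshape(-1,3); q=q[q[:,2]>.03]; print('beaker',q.min(0),q.max(0))
t=cam('top','t5.png'); Pt=cloud(t); jarfit(Pt,.4634,-.2465,.037)
plan([.475,-.397,.14],30)
E
```

```text
jar band [ 0.4775 -0.4013] 416 knob [ 0.4776 -0.4013] 230 ext [ 0.477  -0.4011] top 0.0637
jar band [ 0.5277 -0.502 ] 428 knob [ 0.5274 -0.5013] 186 ext [ 0.5272 -0.5012] top 0.0637
beaker [ 0.30918645 -0.46565884  0.03002847] [ 0.38461669 -0.39309943  0.11422626]
jar band [ 0.4622 -0.2476] 60 knob [ 0.4611 -0.2489] 25 ext [ 0.4626 -0.2471] top 0.0754
plan [0.475, -0.397, 0.14] 30 d [ 7.4 97.1 73.5] w [-0.1 60.4  0.8] rows 8.4
```

Emit:
apply_moves([
  {"gripper": 0, "dx": 10, "dy": 10, "dz": 30, "wx": 0, "wy": 60, "wz": 0.8},
  {"gripper": 0, "dx": 10, "dy": 30, "dz": 69.5, "wx": 0, "wy": 60, "wz": 0.8},
  {"gripper": 0, "dx": 10, "dy": 50, "dz": 69.5, "wx": 0, "wy": 60, "wz": 0.8},
  {"gripper": 0, "dx": 10, "dy": 70, "dz": 69.5, "wx": 0, "wy": 60, "wz": 0.8},
  {"gripper": 0, "dx": 10, "dy": 85, "dz": 69.5, "wx": 0, "wy": 60, "wz": 0.8},
  {"gripper": 0, "dx": 10, "dy": 97, "dz": 69.5, "wx": 0, "wy": 60, "wz": 0.8},
  {"gripper": 0, "dx": 10, "dy": 97, "dz": 69.5, "wx": 0, "wy": 60, "wz": 0.8},
  {"gripper": 0, "dx": 10, "dy": 97, "dz": 69.5, "wx": 0, "wy": 60, "wz": 0.8},
  {"gripper": 0, "dx": 10, "dy": 97, "dz": 69.5, "wx": 0, "wy": 60, "wz": 0.8},
  {"gripper": 0, "dx": 10, "dy": 97, "dz": 69.5, "wx": 0, "wy": 60, "wz": 0.8},
])

```text
t: 18.72
tool_pos: [0.4782, -0.3993, 0.1405]
orientation: [-0.613, 0.351, -0.351, 0.614]
contact_force: [-0.1, 0.3, 0.2]
gripper_width: 1.0
```

```bash
python3 - <<'E'
from h import *
manip.camera('side'); p,R,s=tool(); print(p)
plan([.4776,-.4013,.0145],30)
E
```

```text
[ 0.47815876 -0.39950242  0.14053708]
plan [0.4776, -0.4013, 0.0145] 30 d [  1.3 126.   -1.6] w [-0.1  0.6 -0. ] rows 3.0
```

Emit:
apply_moves([
  {"gripper": 0, "dx": 1.3, "dy": 30, "dz": -1.6, "wx": 0, "wy": 0, "wz": 0},
  {"gripper": 0, "dx": 1.3, "dy": 60, "dz": -1.6, "wx": 0, "wy": 0, "wz": 0},
  {"gripper": 0, "dx": 1.3, "dy": 90, "dz": -1.6, "wx": 0, "wy": 0, "wz": 0},
  {"gripper": 0, "dx": 1.3, "dy": 112, "dz": -1.6, "wx": 0, "wy": 0, "wz": 0},
  {"gripper": 0, "dx": 1.3, "dy": 123, "dz": -1.6, "wx": 0, "wy": 0, "wz": 0},
  {"gripper": 0, "dx": 1.3, "dy": 126, "dz": -1.6, "wx": 0, "wy": 0, "wz": 0},
  {"gripper": 255, "dx": 1.3, "dy": 126, "dz": -1.6, "wx": 0, "wy": 0, "wz": 0},
  {"gripper": 255, "dx": 1.3, "dy": 126, "dz": -1.6, "wx": 0, "wy": 0, "wz": 0},
  {"gripper": 255, "dx": 1.3, "dy": 126, "dz": -1.6, "wx": 0, "wy": 0, "wz": 0},
  {"gripper": 255, "dx": 1.3, "dy": 126, "dz": -1.6, "wx": 0, "wy": 0, "wz": 0},
  {"gripper": 255, "dx": 1.3, "dy": 126, "dz": -1.6, "wx": 0, "wy": 0, "wz": 0},
  {"gripper": 255, "dx": 1.3, "dy": 126, "dz": -1.6, "wx": 0, "wy": 0, "wz": 0},
])

```text
t: 19.77
tool_pos: [0.478, -0.4017, 0.0155]
orientation: [-0.614, 0.35, -0.351, 0.614]
contact_force: [-0.6, 0.7, 3.5]
gripper_width: 0.629
```

Emit:
apply_moves([
  {"gripper": 255, "dx": 0, "dy": 0, "dz": 0, "wx": 0, "wy": 0, "wz": 0},
  {"gripper": 255, "dx": 0, "dy": 0, "dz": 0, "wx": 0, "wy": 0, "wz": 0},
  {"gripper": 255, "dx": 0, "dy": 0, "dz": 0, "wx": 0, "wy": 0, "wz": 0},
])

```text
t: 20.02
tool_pos: [0.478, -0.4017, 0.0155]
orientation: [-0.614, 0.35, -0.351, 0.614]
contact_force: [-0.6, 0.3, 0.5]
gripper_width: 0.631
```

```bash
python3 - <<'E'
from h import *
p,R,s=tool(); print(p,s['gripper_width'],s['contact_force'].round(1))
plan([.51,-.22,.18],60)
E
```

```text
[ 0.47800308 -0.40165436  0.01549293] 0.6314301817486313 [-0.6  0.3  0.5]
plan [0.51, -0.22, 0.18] 60 d [-140.  -164.5  120.2] w [ -0.1 -29.4   0.1] rows 5.9
```

```bash
python3 - <<'E'
from h import *
plan([.5713,-.0878,.16],88)
E
```

```text
plan [0.5713, -0.0878, 0.16] 88 d [-222.6 -144.3  240.2] w [ -0.1 -57.4   0.1] rows 8.6
```

Emit:
apply_moves([
  {"gripper": 255, "dx": 0, "dy": -8, "dz": 0, "wx": 0, "wy": 0, "wz": 0},
  {"gripper": 255, "dx": 0, "dy": -25, "dz": 0, "wx": 0, "wy": 0, "wz": 0},
  {"gripper": 255, "dx": 0, "dy": -50, "dz": 0, "wx": 0, "wy": 0, "wz": 0},
  {"gripper": 255, "dx": 0, "dy": -80, "dz": 0, "wx": 0, "wy": 0, "wz": 0},
  {"gripper": 255, "dx": 0, "dy": -110, "dz": 0, "wx": 0, "wy": 0, "wz": 0},
  {"gripper": 255, "dx": 0, "dy": -135, "dz": 0, "wx": 0, "wy": 0, "wz": 0},
  {"gripper": 255, "dx": 0, "dy": -150, "dz": 0, "wx": 0, "wy": 0, "wz": 0},
  {"gripper": 255, "dx": 0, "dy": -155, "dz": 0, "wx": 0, "wy": 0, "wz": 0},
])

```text
t: 20.68
tool_pos: [0.4787, -0.4024, 0.1738]
orientation: [-0.614, 0.348, -0.353, 0.614]
contact_force: [0.3, -0.9, -3.1]
gripper_width: 0.632
```

```bash
python3 - <<'E'
from h import *
plan([.5713,-.0878,.17],88)
E
```

```text
plan [0.5713, -0.0878, 0.17] 88 d [-223.9    3.4  239.7] w [ -0.  -57.4   0.4] rows 8.0
```

Emit:
apply_moves([
  {"gripper": 255, "dx": -10, "dy": 3, "dz": 11, "wx": 0, "wy": -4, "wz": 0.4},
  {"gripper": 255, "dx": -32, "dy": 3, "dz": 34, "wx": 0, "wy": -10, "wz": 0.4},
  {"gripper": 255, "dx": -55, "dy": 3, "dz": 58, "wx": 0, "wy": -17, "wz": 0.4},
  {"gripper": 255, "dx": -80, "dy": 3, "dz": 85, "wx": 0, "wy": -24, "wz": 0.4},
  {"gripper": 255, "dx": -105, "dy": 3, "dz": 112, "wx": 0, "wy": -31, "wz": 0.4},
  {"gripper": 255, "dx": -130, "dy": 3, "dz": 139, "wx": 0, "wy": -38, "wz": 0.4},
  {"gripper": 255, "dx": -155, "dy": 3, "dz": 166, "wx": 0, "wy": -45, "wz": 0.4},
  {"gripper": 255, "dx": -180, "dy": 3, "dz": 193, "wx": 0, "wy": -52, "wz": 0.4},
  {"gripper": 255, "dx": -203, "dy": 3, "dz": 217, "wx": 0, "wy": -57.4, "wz": 0.4},
  {"gripper": 255, "dx": -217, "dy": 3, "dz": 233, "wx": 0, "wy": -57.4, "wz": 0.4},
  {"gripper": 255, "dx": -223.9, "dy": 3, "dz": 239.7, "wx": 0, "wy": -57.4, "wz": 0.4},
  {"gripper": 255, "dx": -223.9, "dy": 3, "dz": 239.7, "wx": 0, "wy": -57.4, "wz": 0.4},
])

```text
t: 21.68
tool_pos: [0.5711, -0.0849, 0.1697]
orientation: [-0.706, 0.012, -0.011, 0.708]
contact_force: [-1.1, 0.5, -3.7]
gripper_width: 0.627
```

```bash
python3 - <<'E'
from h import *
manip.camera('side'); c=cam('wrist','w6.png'); P=cloud(c); p,R,s=tool(); print(p,s['gripper_width'],s['q'].round(2))
ringfit(P,c['image'].max(2)<70,.5746,-.003,.0215,.028,.05)
plan([.5713,-.0878,.048],88)
plan([.5713,-.0878,.045],88)
E
```

```text
[ 0.57047041 -0.08936983  0.1697197 ] 0.6314394466254182 [ 0.42  0.42 -0.47  1.82  0.23  0.96 -0.19]
ring [ 0.5762 -0.0032  0.021 ] 1104 ext [ 0.5761 -0.0031] [0.048 0.047] z 0.0367
plan [0.5713, -0.0878, 0.048] 88 d [  1.  121.7   1.6] w [ 0.  -0.1 -0.1] rows 2.9
plan [0.5713, -0.0878, 0.045] 88 d [  1.  124.7   1.6] w [ 0.  -0.1 -0.1] rows 3.0
```

Emit:
apply_moves([
  {"gripper": 255, "dx": 1, "dy": 15, "dz": 1.5, "wx": 0, "wy": 0, "wz": 0},
  {"gripper": 255, "dx": 1, "dy": 40, "dz": 1.5, "wx": 0, "wy": 0, "wz": 0},
  {"gripper": 255, "dx": 1, "dy": 65, "dz": 1.5, "wx": 0, "wy": 0, "wz": 0},
  {"gripper": 255, "dx": 1, "dy": 85, "dz": 1.5, "wx": 0, "wy": 0, "wz": 0},
  {"gripper": 255, "dx": 1, "dy": 100, "dz": 1.5, "wx": 0, "wy": 0, "wz": 0},
  {"gripper": 255, "dx": 1, "dy": 110, "dz": 1.5, "wx": 0, "wy": 0, "wz": 0},
  {"gripper": 255, "dx": 1, "dy": 115, "dz": 1.5, "wx": 0, "wy": 0, "wz": 0},
  {"gripper": 255, "dx": 1, "dy": 118, "dz": 1.5, "wx": 0, "wy": 0, "wz": 0},
  {"gripper": 255, "dx": 1, "dy": 118, "dz": 1.5, "wx": 0, "wy": 0, "wz": 0},
  {"gripper": 255, "dx": 1, "dy": 118, "dz": 1.5, "wx": 0, "wy": 0, "wz": 0},
])

```text
t: 22.62
tool_pos: [0.5719, -0.0884, 0.0525]
orientation: [0.707, -0.013, 0.013, -0.707]
contact_force: [-0.6, -0.6, -3.0]
gripper_width: 0.627
```

```bash
python3 - <<'E'
from h import *
p,R,s=tool(); print(p,s['gripper_width'],s['contact_force'].round(1))
plan([.5717,-.0878,.0455],88)
E
```

```text
[ 0.57185395 -0.08841313  0.05247166] 0.6267023745076382 [-0.6 -0.6 -3. ]
plan [0.5717, -0.0878, 0.0455] 88 d [-0.2  7.   0.6] w [ 0.  -0.2 -0. ] rows 0.2
```

Emit:
apply_moves([
  {"gripper": 255, "dx": 0, "dy": 2, "dz": 0.5, "wx": 0, "wy": 0, "wz": 0},
  {"gripper": 255, "dx": 0, "dy": 4, "dz": 0.5, "wx": 0, "wy": 0, "wz": 0},
  {"gripper": 255, "dx": 0, "dy": 5.5, "dz": 0.5, "wx": 0, "wy": 0, "wz": 0},
  {"gripper": 255, "dx": 0, "dy": 7, "dz": 0.5, "wx": 0, "wy": 0, "wz": 0},
  {"gripper": 255, "dx": 0, "dy": 7, "dz": 0.5, "wx": 0, "wy": 0, "wz": 0},
  {"gripper": 255, "dx": 0, "dy": 7, "dz": 0.5, "wx": 0, "wy": 0, "wz": 0},
])

```text
t: 23.12
tool_pos: [0.5727, -0.0872, 0.0464]
orientation: [0.707, -0.013, 0.013, -0.707]
contact_force: [-1.5, 1.5, 5.1]
gripper_width: 0.63
```

Emit:
apply_moves([
  {"gripper": 150, "dx": 0, "dy": 0, "dz": 0, "wx": 0, "wy": 0, "wz": 0},
  {"gripper": 0, "dx": 0, "dy": 0, "dz": 0, "wx": 0, "wy": 0, "wz": 0},
  {"gripper": 0, "dx": 0, "dy": 0, "dz": 0, "wx": 0, "wy": 0, "wz": 0},
  {"gripper": 0, "dx": 0, "dy": 0, "dz": 0, "wx": 0, "wy": 0, "wz": 0},
  {"gripper": 0, "dx": 0, "dy": 0, "dz": 0, "wx": 0, "wy": 0, "wz": 0},
  {"gripper": 0, "dx": 0, "dy": -30, "dz": 0, "wx": 0, "wy": 0, "wz": 0},
  {"gripper": 0, "dx": 0, "dy": -65, "dz": 0, "wx": 0, "wy": 0, "wz": 0},
  {"gripper": 0, "dx": 0, "dy": -105, "dz": 0, "wx": 0, "wy": 0, "wz": 0},
  {"gripper": 0, "dx": -20, "dy": -145, "dz": -20, "wx": 0, "wy": 0, "wz": 0},
  {"gripper": 0, "dx": -40, "dy": -180, "dz": -50, "wx": 0, "wy": 0, "wz": 0},
  {"gripper": 0, "dx": -40, "dy": -195, "dz": -80, "wx": 0, "wy": 0, "wz": 0},
  {"gripper": 0, "dx": -40, "dy": -195, "dz": -80, "wx": 0, "wy": 0, "wz": 0},
])

```text
t: 24.12
tool_pos: [0.5298, -0.1725, 0.2461]
orientation: [0.709, -0.013, 0.018, -0.705]
contact_force: [0.7, -0.2, 0.3]
gripper_width: 0.997
```

```bash
python3 - <<'E'
from h import *
manip.camera('side');manip.camera('side');c=cam('wrist','w7.png'); P=cloud(c); p,R,s=tool(); print(p,s['q'].round(2))
ringfit(P,c['image'].max(2)<70,.5746,-.003,.0215,.028,.05)
jarfit(P,.572,-.0875,.0585)
t=cam('top','t7.png'); Pt=cloud(t); hsv=cv2.cvtColor(t['image'],cv2.COLOR_BGR2HSV)
jarfit(Pt,.572,-.0875,.0585);jarfit(Pt,.4634,-.2465,.037);jarfit(Pt,.4411,.2596,.028);jarfit(Pt,.5619,.3014,.028)
ringfit(Pt,(hsv[...,1]>90)&(hsv[...,0]<25),.5005,.3973,.024,.008,.03)
E
```

```text
[ 0.5295053  -0.16579463  0.24137882] [ 0.58  0.3  -0.47  1.8   0.15  1.08  0.01]
ring [ 0.5755 -0.0039  0.021 ] 614 ext [ 0.576  -0.0086] [0.048 0.038] z 0.0367
jar band [ 0.5733 -0.0876] 460 knob [ 0.5737 -0.0867] 286 ext [ 0.5732 -0.0874] top 0.0948
jar band [ 0.5713 -0.0884] 40 knob [ 0.5719 -0.0862] 30 ext [ 0.5704 -0.0886] top 0.0974Traceback (most recent call last):
  File "<stdin>", line 6, in <module>
  File "h.py", line 44, in jarfit
    ext=(q[:,:2].min(0)+q[:,:2].max(0))/2
         ~~~~~~~~~~~^^^
    return umr_minimum(a, axis, None, out, keepdims, initial, where)
ValueError: zero-size array to reduction operation minimum which has no identity
```

View pics/w7.png

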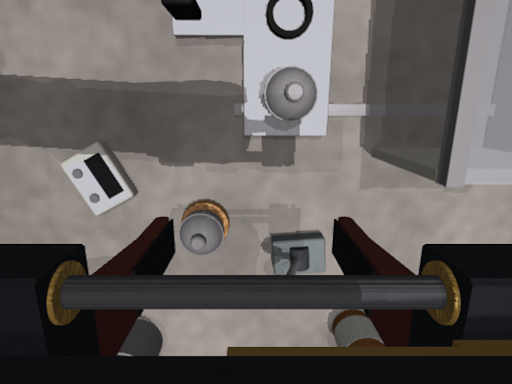

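The wrist view shows the carriage jar at (291,92), the middle ring at (289,15) and the treated jar in its cork at (201,232). I'll check the cork jar's tilt, then move to the left side.

```bash
python3 - <<'E'
from h import *
c=cam('wrist'); P=cloud(c); jarfit(P,.4634,-.2465,.037); hsv=cv2.cvtColor(c['image'],cv2.COLOR_BGR2HSV)
try: ringfit(P,(hsv[...,1]>90)&(hsv[...,0]<25),.4634,-.2465,.024,.008,.02)
except Exception as e: print(e)
print(tool()[0]); plan([.50,.17,.24],90)
E
```

```text
jar band [ 0.4633 -0.2475] 468 knob [ 0.4634 -0.2469] 173 ext [ 0.4639 -0.2466] top 0.0727
ring [ 0.4629 -0.2479  0.0294] 449 ext [ 0.4642 -0.2396] [0.062 0.049] z 0.0147
[ 0.52928845 -0.16384018  0.24018223]
plan [0.5, 0.17, 0.24] 90 d [-41.    0.5 332.6] w [-0.1 -2.  -0. ] rows 8.0
```

Emit:
apply_moves([
  {"gripper": 0, "dx": -5, "dy": 0, "dz": 40, "wx": 0, "wy": -2, "wz": 0},
  {"gripper": 0, "dx": -10, "dy": 0, "dz": 80, "wx": 0, "wy": -2, "wz": 0},
  {"gripper": 0, "dx": -15, "dy": 0, "dz": 120, "wx": 0, "wy": -2, "wz": 0},
  {"gripper": 0, "dx": -20, "dy": 0, "dz": 160, "wx": 0, "wy": -2, "wz": 0},
  {"gripper": 0, "dx": -25, "dy": 0, "dz": 200, "wx": 0, "wy": -2, "wz": 0},
  {"gripper": 0, "dx": -30, "dy": 0, "dz": 240, "wx": 0, "wy": -2, "wz": 0},
  {"gripper": 0, "dx": -35, "dy": 0, "dz": 275, "wx": 0, "wy": -2, "wz": 0},
  {"gripper": 0, "dx": -40, "dy": 0, "dz": 305, "wx": 0, "wy": -2, "wz": 0},
  {"gripper": 0, "dx": -41, "dy": 0, "dz": 325, "wx": 0, "wy": -2, "wz": 0},
  {"gripper": 0, "dx": -41, "dy": 0, "dz": 332, "wx": 0, "wy": -2, "wz": 0},
  {"gripper": 0, "dx": -41, "dy": 0, "dz": 332, "wx": 0, "wy": -2, "wz": 0},
  {"gripper": 0, "dx": -41, "dy": 0, "dz": 332, "wx": 0, "wy": -2, "wz": 0},
])

```text
t: 25.37
tool_pos: [0.4996, 0.169, 0.2397]
orientation: [-0.707, 0.001, 0.001, 0.707]
contact_force: [0.0, -0.4, 0.0]
gripper_width: 1.002
```

```bash
python3 - <<'E'
from h import *
manip.camera('side');manip.camera('side');manip.camera('side');c=cam('wrist','w8.png'); P=cloud(c); p,R,s=tool(); print(p,s['q'].round(2))
for x,y in((.4411,.2596),(.5619,.3014)):
    try: jarfit(P,x,y,.028)
    except Exception as e: print(e)
plan([.44,.26,.14],90)
E
```

```text
[0.50025436 0.16769506 0.24027575] [ 0.11  0.28 -0.65  1.85  0.19  1.07 -0.62]
jar band [0.4424 0.2606] 449 knob [0.443  0.2604] 234 ext [0.443  0.2604] top 0.0635
jar band [0.563  0.3028] 534 knob [0.5627 0.3022] 267 ext [0.5627 0.3022] top 0.0638
plan [0.44, 0.26, 0.14] 90 d [-60.4 100.4  92.1] w [-0.  -0.1 -0.1] rows 3.6
```

View pics/w8.png

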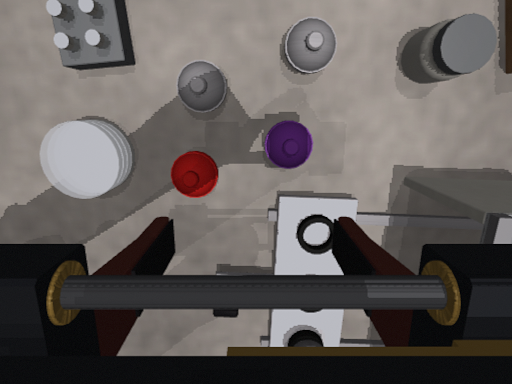

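The steel jars are at (202,86) and (310,45), with red, purple and the bystanders clear of them. Grasping the first.

Emit:
apply_moves([
  {"gripper": 0, "dx": -20, "dy": 5, "dz": 35, "wx": 0, "wy": 0, "wz": 0},
  {"gripper": 0, "dx": -40, "dy": 20, "dz": 65, "wx": 0, "wy": 0, "wz": 0},
  {"gripper": 0, "dx": -54, "dy": 45, "dz": 87, "wx": 0, "wy": 0, "wz": 0},
  {"gripper": 0, "dx": -57.5, "dy": 75, "dz": 92.5, "wx": 0, "wy": 0, "wz": 0},
  {"gripper": 0, "dx": -57.5, "dy": 110, "dz": 92.5, "wx": 0, "wy": 0, "wz": 0},
  {"gripper": 0, "dx": -57.5, "dy": 145, "dz": 92.5, "wx": 0, "wy": 0, "wz": 0},
  {"gripper": 0, "dx": -57.5, "dy": 175, "dz": 92.5, "wx": 0, "wy": 0, "wz": 0},
  {"gripper": 0, "dx": -57.5, "dy": 200, "dz": 92.5, "wx": 0, "wy": 0, "wz": 0},
  {"gripper": 0, "dx": -57.5, "dy": 215, "dz": 92.5, "wx": 0, "wy": 0, "wz": 0},
  {"gripper": 0, "dx": -57.5, "dy": 223, "dz": 92.5, "wx": 0, "wy": 0, "wz": 0},
  {"gripper": 0, "dx": -57.5, "dy": 226, "dz": 92.5, "wx": 0, "wy": 0, "wz": 0},
  {"gripper": 0, "dx": -57.5, "dy": 226, "dz": 92.5, "wx": 0, "wy": 0, "wz": 0},
])

```text
t: 26.57
tool_pos: [0.4431, 0.26, 0.0144]
orientation: [-0.707, 0.002, -0.001, 0.707]
contact_force: [0.3, -0.1, 0.2]
gripper_width: 0.998
```

```bash
python3 - <<'E'
from h import *
p,R,s=tool(); print(p)
plan([.4428,.2605,.0145],90)
E
```

```text
[0.44306991 0.2599875  0.0143633 ]
plan [0.4428, 0.2605, 0.0145] 90 d [-0.3 -0.1  0.5] w [-0.  -0.2 -0.1] rows 0.0
```

Emit:
apply_moves([
  {"gripper": 255, "dx": 0, "dy": 0, "dz": 0.5, "wx": 0, "wy": 0, "wz": 0},
  {"gripper": 255, "dx": 0, "dy": 0, "dz": 0.5, "wx": 0, "wy": 0, "wz": 0},
  {"gripper": 255, "dx": 0, "dy": 0, "dz": 0.5, "wx": 0, "wy": 0, "wz": 0},
  {"gripper": 255, "dx": 0, "dy": 0, "dz": 0.5, "wx": 0, "wy": 0, "wz": 0},
  {"gripper": 255, "dx": 0, "dy": 0, "dz": 0.5, "wx": 0, "wy": 0, "wz": 0},
  {"gripper": 255, "dx": 0, "dy": 0, "dz": 0.5, "wx": 0, "wy": 0, "wz": 0},
  {"gripper": 255, "dx": 0, "dy": 0, "dz": 0.5, "wx": 0, "wy": 0, "wz": 0},
  {"gripper": 255, "dx": 0, "dy": 0, "dz": 0.5, "wx": 0, "wy": 0, "wz": 0},
  {"gripper": 255, "dx": 0, "dy": 0, "dz": 0.5, "wx": 0, "wy": 0, "wz": 0},
  {"gripper": 255, "dx": 0, "dy": 0, "dz": 0.5, "wx": 0, "wy": 0, "wz": 0},
])

```text
t: 27.4
tool_pos: [0.4433, 0.2607, 0.0146]
orientation: [-0.707, 0.001, -0.001, 0.707]
contact_force: [-0.5, -0.9, 5.4]
gripper_width: 0.631
```

Emit:
apply_moves([
  {"gripper": 255, "dx": 0, "dy": -8, "dz": 0, "wx": 0, "wy": 0, "wz": 0},
  {"gripper": 255, "dx": 0, "dy": -25, "dz": 0, "wx": 0, "wy": 0, "wz": 0},
  {"gripper": 255, "dx": 0, "dy": -50, "dz": 0, "wx": 0, "wy": 0, "wz": 0},
  {"gripper": 255, "dx": 0, "dy": -80, "dz": 0, "wx": 0, "wy": 0, "wz": 0},
  {"gripper": 255, "dx": 0, "dy": -110, "dz": 0, "wx": 0, "wy": 0, "wz": 0},
  {"gripper": 255, "dx": 0, "dy": -140, "dz": 0, "wx": 0, "wy": 0, "wz": 0},
  {"gripper": 255, "dx": 0, "dy": -160, "dz": 0, "wx": 0, "wy": 0, "wz": 0},
  {"gripper": 255, "dx": 0, "dy": -170, "dz": 0, "wx": 0, "wy": 0, "wz": 0},
  {"gripper": 255, "dx": 0, "dy": -175, "dz": 0, "wx": 0, "wy": 0, "wz": 0},
  {"gripper": 255, "dx": 0, "dy": -175, "dz": 0, "wx": 0, "wy": 0, "wz": 0},
])

```text
t: 28.23
tool_pos: [0.4433, 0.2603, 0.1897]
orientation: [-0.707, 0.002, -0.001, 0.707]
contact_force: [0.1, -0.6, -4.8]
gripper_width: 0.634
```

```bash
python3 - <<'E'
from h import *
p,R,s=tool(); print(p,s['gripper_width'],s['contact_force'].round(1))
plan([.5755,-.0033,.19],88)
E
```

```text
[0.44333124 0.26033227 0.18970218] 0.6340277747706582 [ 0.1 -0.6 -4.8]
plan [0.5755, -0.0033, 0.19] 88 d [ 133.2   -0.4 -263.1] w [-0.   1.8 -0. ] rows 7.1
```

Emit:
apply_moves([
  {"gripper": 255, "dx": 8, "dy": 0, "dz": -15, "wx": 0, "wy": 1.8, "wz": 0},
  {"gripper": 255, "dx": 22, "dy": 0, "dz": -43, "wx": 0, "wy": 1.8, "wz": 0},
  {"gripper": 255, "dx": 38, "dy": 0, "dz": -75, "wx": 0, "wy": 1.8, "wz": 0},
  {"gripper": 255, "dx": 55, "dy": 0, "dz": -108, "wx": 0, "wy": 1.8, "wz": 0},
  {"gripper": 255, "dx": 72, "dy": 0, "dz": -142, "wx": 0, "wy": 1.8, "wz": 0},
  {"gripper": 255, "dx": 89, "dy": 0, "dz": -176, "wx": 0, "wy": 1.8, "wz": 0},
  {"gripper": 255, "dx": 106, "dy": 0, "dz": -208, "wx": 0, "wy": 1.8, "wz": 0},
  {"gripper": 255, "dx": 119, "dy": 0, "dz": -235, "wx": 0, "wy": 1.8, "wz": 0},
  {"gripper": 255, "dx": 128, "dy": 0, "dz": -253, "wx": 0, "wy": 1.8, "wz": 0},
  {"gripper": 255, "dx": 132, "dy": 0, "dz": -261, "wx": 0, "wy": 1.8, "wz": 0},
  {"gripper": 255, "dx": 133, "dy": 0, "dz": -263, "wx": 0, "wy": 1.8, "wz": 0},
  {"gripper": 255, "dx": 133, "dy": 0, "dz": -263, "wx": 0, "wy": 1.8, "wz": 0},
])

```text
t: 29.23
tool_pos: [0.5745, -0.0029, 0.1884]
orientation: [-0.707, 0.014, -0.012, 0.707]
contact_force: [0.8, 0.8, -4.1]
gripper_width: 0.629
```

```bash
python3 - <<'E'
from h import *
manip.camera('side');manip.camera('side');manip.camera('side');c=cam('wrist','w9.png'); P=cloud(c); p,R,s=tool(); print(p,s['gripper_width'])
ringfit(P,c['image'].max(2)<70,.579,.082,.0215,.028,.05)
plan([.5753,-.0033,.052],88)
E
```

```text
[ 0.57472207 -0.00116289  0.18957636] 0.6312209020824016
ring [0.58   0.0822 0.0211] 960 ext [0.5799 0.0826] [0.048 0.048] z 0.0367
plan [0.5753, -0.0033, 0.052] 88 d [  0.8 137.6  -2.2] w [-0.   0.2 -0.1] rows 3.3
```

Emit:
apply_moves([
  {"gripper": 255, "dx": 0.8, "dy": 15, "dz": -2.2, "wx": 0, "wy": 0.2, "wz": 0},
  {"gripper": 255, "dx": 0.8, "dy": 40, "dz": -2.2, "wx": 0, "wy": 0.2, "wz": 0},
  {"gripper": 255, "dx": 0.8, "dy": 70, "dz": -2.2, "wx": 0, "wy": 0.2, "wz": 0},
  {"gripper": 255, "dx": 0.8, "dy": 95, "dz": -2.2, "wx": 0, "wy": 0.2, "wz": 0},
  {"gripper": 255, "dx": 0.8, "dy": 115, "dz": -2.2, "wx": 0, "wy": 0.2, "wz": 0},
  {"gripper": 255, "dx": 0.8, "dy": 128, "dz": -2.2, "wx": 0, "wy": 0.2, "wz": 0},
  {"gripper": 255, "dx": 0.8, "dy": 135, "dz": -2.2, "wx": 0, "wy": 0.2, "wz": 0},
  {"gripper": 255, "dx": 0.8, "dy": 137, "dz": -2.2, "wx": 0, "wy": 0.2, "wz": 0},
  {"gripper": 255, "dx": 0.8, "dy": 137, "dz": -2.2, "wx": 0, "wy": 0.2, "wz": 0},
  {"gripper": 255, "dx": 0.8, "dy": 137, "dz": -2.2, "wx": 0, "wy": 0.2, "wz": 0},
])

```text
t: 30.27
tool_pos: [0.5763, -0.003, 0.0538]
orientation: [-0.707, 0.012, -0.013, 0.707]
contact_force: [0.2, 0.2, -3.4]
gripper_width: 0.632
```

```bash
python3 - <<'E'
from h import *
p,R,s=tool(); print(p,s['gripper_width'],s['contact_force'].round(1))
plan([.5753,-.0033,.045],88)
E
```

```text
[ 0.57628366 -0.00297757  0.05375464] 0.6319747726152656 [ 0.2  0.2 -3.4]
plan [0.5753, -0.0033, 0.045] 88 d [-1.   8.8 -0.4] w [-0.  -0.   0.1] rows 0.2
```

Emit:
apply_moves([
  {"gripper": 255, "dx": -1, "dy": 2, "dz": -0.4, "wx": 0, "wy": 0, "wz": 0},
  {"gripper": 255, "dx": -1, "dy": 4, "dz": -0.4, "wx": 0, "wy": 0, "wz": 0},
  {"gripper": 255, "dx": -1, "dy": 6, "dz": -0.4, "wx": 0, "wy": 0, "wz": 0},
  {"gripper": 255, "dx": -1, "dy": 7.5, "dz": -0.4, "wx": 0, "wy": 0, "wz": 0},
  {"gripper": 255, "dx": -1, "dy": 8.5, "dz": -0.4, "wx": 0, "wy": 0, "wz": 0},
  {"gripper": 255, "dx": -1, "dy": 8.5, "dz": -0.4, "wx": 0, "wy": 0, "wz": 0},
  {"gripper": 255, "dx": -1, "dy": 8.5, "dz": -0.4, "wx": 0, "wy": 0, "wz": 0},
])

```text
t: 30.85
tool_pos: [0.5761, -0.003, 0.0458]
orientation: [-0.707, 0.012, -0.013, 0.707]
contact_force: [-0.5, 0.9, 2.3]
gripper_width: 0.627
```

Contact. Release, rise, and move back so the camera sees it.

Emit:
apply_moves([
  {"gripper": 150, "dx": 0, "dy": 0, "dz": 0, "wx": 0, "wy": 0, "wz": 0},
  {"gripper": 0, "dx": 0, "dy": 0, "dz": 0, "wx": 0, "wy": 0, "wz": 0},
  {"gripper": 0, "dx": 0, "dy": 0, "dz": 0, "wx": 0, "wy": 0, "wz": 0},
  {"gripper": 0, "dx": 0, "dy": 0, "dz": 0, "wx": 0, "wy": 0, "wz": 0},
  {"gripper": 0, "dx": 0, "dy": 0, "dz": 0, "wx": 0, "wy": 0, "wz": 0},
  {"gripper": 0, "dx": 0, "dy": -30, "dz": 0, "wx": 0, "wy": 0, "wz": 0},
  {"gripper": 0, "dx": 0, "dy": -65, "dz": 0, "wx": 0, "wy": 0, "wz": 0},
  {"gripper": 0, "dx": 0, "dy": -105, "dz": 0, "wx": 0, "wy": 0, "wz": 0},
  {"gripper": 0, "dx": -20, "dy": -145, "dz": -20, "wx": 0, "wy": 0, "wz": 0},
  {"gripper": 0, "dx": -20, "dy": -180, "dz": -55, "wx": 0, "wy": 0, "wz": 0},
  {"gripper": 0, "dx": -20, "dy": -195, "dz": -90, "wx": 0, "wy": 0, "wz": 0},
  {"gripper": 0, "dx": -20, "dy": -195, "dz": -100, "wx": 0, "wy": 0, "wz": 0},
])

```text
t: 31.85
tool_pos: [0.5534, -0.1068, 0.245]
orientation: [0.708, -0.011, 0.017, -0.706]
contact_force: [0.7, -1.0, -0.3]
gripper_width: 0.997
```

```bash
python3 - <<'E'
from h import *
manip.camera('side');manip.camera('side');manip.camera('side');c=cam('wrist','w10.png'); P=cloud(c); p,R,s=tool(); print(p)
jarfit(P,.5755,-.003,.0585);jarfit(P,.572,-.0875,.0585)
plan([.5627,.3022,.15],90)
E
```

```text
[ 0.55176054 -0.10248243  0.24049064]
jar band [ 0.5769 -0.0026] 473 knob [ 0.5777 -0.0025] 300 ext [ 0.5769 -0.0028] top 0.0948
jar band [ 0.5732 -0.088 ] 409 knob [ 0.5738 -0.0863] 249 ext [ 0.5733 -0.0875] top 0.0947
plan [0.5627, 0.3022, 0.15] 90 d [ -4.   91.1 404.7] w [-0.1 -2.1  0.1] rows 9.9
```

Emit:
apply_moves([
  {"gripper": 0, "dx": 0, "dy": 0, "dz": 40, "wx": 0, "wy": -2, "wz": 0},
  {"gripper": 0, "dx": 0, "dy": 0, "dz": 80, "wx": 0, "wy": -2, "wz": 0},
  {"gripper": 0, "dx": 0, "dy": 0, "dz": 120, "wx": 0, "wy": -2, "wz": 0},
  {"gripper": 0, "dx": 0, "dy": 0, "dz": 160, "wx": 0, "wy": -2, "wz": 0},
  {"gripper": 0, "dx": 0, "dy": 0, "dz": 200, "wx": 0, "wy": -2, "wz": 0},
  {"gripper": 0, "dx": 0, "dy": 0, "dz": 235, "wx": 0, "wy": -2, "wz": 0},
  {"gripper": 0, "dx": 0, "dy": 0, "dz": 265, "wx": 0, "wy": -2, "wz": 0},
  {"gripper": 0, "dx": 0, "dy": 0, "dz": 285, "wx": 0, "wy": -2, "wz": 0},
  {"gripper": 0, "dx": 0, "dy": 0, "dz": 300, "wx": 0, "wy": -2, "wz": 0},
  {"gripper": 0, "dx": 0, "dy": 0, "dz": 305, "wx": 0, "wy": -2, "wz": 0},
  {"gripper": 0, "dx": 0, "dy": 0, "dz": 305, "wx": 0, "wy": -2, "wz": 0},
])

```text
t: 32.97
tool_pos: [0.5614, 0.2052, 0.2402]
orientation: [-0.706, -0.002, 0.001, 0.708]
contact_force: [-1.2, -0.7, 0.1]
gripper_width: 1.003
```

```bash
python3 - <<'E'
from h import *
manip.camera('side');manip.camera('side');manip.camera('side');c=cam('wrist','w11.png'); P=cloud(c); p,R,s=tool(); print(p,s['q'].round(2))
jarfit(P,.5627,.3022,.028)
plan([.5627,.3022,.0145],90)
E
```

```text
[0.56295287 0.20088179 0.24061088] [ 0.05  0.41 -0.66  1.69  0.27  1.13 -0.68]
jar band [0.5628 0.3026] 433 knob [0.5629 0.3023] 242 ext [0.5629 0.3024] top 0.0636
plan [0.5627, 0.3022, 0.0145] 90 d [ -1.  226.2 101.2] w [-0.  -0.2  0.1] rows 5.9
```

Emit:
apply_moves([
  {"gripper": 0, "dx": -0.5, "dy": 5, "dz": 35, "wx": 0, "wy": -0.2, "wz": 0},
  {"gripper": 0, "dx": -0.5, "dy": 20, "dz": 70, "wx": 0, "wy": -0.2, "wz": 0},
  {"gripper": 0, "dx": -0.5, "dy": 45, "dz": 95, "wx": 0, "wy": -0.2, "wz": 0},
  {"gripper": 0, "dx": -0.5, "dy": 75, "dz": 101.3, "wx": 0, "wy": -0.2, "wz": 0},
  {"gripper": 0, "dx": -0.5, "dy": 110, "dz": 101.3, "wx": 0, "wy": -0.2, "wz": 0},
  {"gripper": 0, "dx": -0.5, "dy": 145, "dz": 101.3, "wx": 0, "wy": -0.2, "wz": 0},
  {"gripper": 0, "dx": -0.5, "dy": 175, "dz": 101.3, "wx": 0, "wy": -0.2, "wz": 0},
  {"gripper": 0, "dx": -0.5, "dy": 200, "dz": 101.3, "wx": 0, "wy": -0.2, "wz": 0},
  {"gripper": 0, "dx": -0.5, "dy": 215, "dz": 101.3, "wx": 0, "wy": -0.2, "wz": 0},
  {"gripper": 0, "dx": -0.5, "dy": 223, "dz": 101.3, "wx": 0, "wy": -0.2, "wz": 0},
  {"gripper": 0, "dx": -0.5, "dy": 226, "dz": 101.3, "wx": 0, "wy": -0.2, "wz": 0},
  {"gripper": 0, "dx": -0.5, "dy": 226, "dz": 101.3, "wx": 0, "wy": -0.2, "wz": 0},
])

```text
t: 34.17
tool_pos: [0.5637, 0.3022, 0.0151]
orientation: [-0.707, -0.001, -0.001, 0.707]
contact_force: [0.4, -0.0, 0.4]
gripper_width: 1.002
```

```bash
python3 - <<'E'
from h import *
p,R,s=tool(); print(p)
plan([.5628,.3024,.0145],90)
E
```

```text
[0.56373741 0.30221522 0.01506712]
plan [0.5628, 0.3024, 0.0145] 90 d [-0.9  0.6  0.2] w [-0.  -0.   0.1] rows 0.0
```

Emit:
apply_moves([
  {"gripper": 255, "dx": -0.9, "dy": 0.5, "dz": 0.2, "wx": 0, "wy": 0, "wz": 0},
  {"gripper": 255, "dx": -0.9, "dy": 0.5, "dz": 0.2, "wx": 0, "wy": 0, "wz": 0},
  {"gripper": 255, "dx": -0.9, "dy": 0.5, "dz": 0.2, "wx": 0, "wy": 0, "wz": 0},
  {"gripper": 255, "dx": -0.9, "dy": 0.5, "dz": 0.2, "wx": 0, "wy": 0, "wz": 0},
  {"gripper": 255, "dx": -0.9, "dy": 0.5, "dz": 0.2, "wx": 0, "wy": 0, "wz": 0},
  {"gripper": 255, "dx": -0.9, "dy": 0.5, "dz": 0.2, "wx": 0, "wy": 0, "wz": 0},
  {"gripper": 255, "dx": -0.9, "dy": 0.5, "dz": 0.2, "wx": 0, "wy": 0, "wz": 0},
  {"gripper": 255, "dx": -0.9, "dy": 0.5, "dz": 0.2, "wx": 0, "wy": 0, "wz": 0},
  {"gripper": 255, "dx": -0.9, "dy": 0.5, "dz": 0.2, "wx": 0, "wy": 0, "wz": 0},
  {"gripper": 255, "dx": -0.9, "dy": 0.5, "dz": 0.2, "wx": 0, "wy": 0, "wz": 0},
])

```text
t: 35.0
tool_pos: [0.5631, 0.3026, 0.0149]
orientation: [-0.707, -0.001, -0.001, 0.707]
contact_force: [-0.3, 0.1, 4.7]
gripper_width: 0.633
```

Emit:
apply_moves([
  {"gripper": 255, "dx": 0, "dy": -8, "dz": 0, "wx": 0, "wy": 0, "wz": 0},
  {"gripper": 255, "dx": 0, "dy": -25, "dz": 0, "wx": 0, "wy": 0, "wz": 0},
  {"gripper": 255, "dx": 0, "dy": -50, "dz": 0, "wx": 0, "wy": 0, "wz": 0},
  {"gripper": 255, "dx": 0, "dy": -80, "dz": 0, "wx": 0, "wy": 0, "wz": 0},
  {"gripper": 255, "dx": 0, "dy": -110, "dz": 0, "wx": 0, "wy": 0, "wz": 0},
  {"gripper": 255, "dx": 0, "dy": -140, "dz": 0, "wx": 0, "wy": 0, "wz": 0},
  {"gripper": 255, "dx": 0, "dy": -160, "dz": 0, "wx": 0, "wy": 0, "wz": 0},
  {"gripper": 255, "dx": 0, "dy": -170, "dz": 0, "wx": 0, "wy": 0, "wz": 0},
  {"gripper": 255, "dx": 0, "dy": -175, "dz": 0, "wx": 0, "wy": 0, "wz": 0},
  {"gripper": 255, "dx": 0, "dy": -175, "dz": 0, "wx": 0, "wy": 0, "wz": 0},
])

```text
t: 35.83
tool_pos: [0.5625, 0.3022, 0.19]
orientation: [-0.707, -0.001, -0.001, 0.707]
contact_force: [0.2, 0.6, -3.1]
gripper_width: 0.63
```

```bash
python3 - <<'E'
from h import *
p,R,s=tool(); print(p,s['gripper_width'],s['contact_force'].round(1))
plan([.579,.0823,.19],88)
E
```

```text
[0.56247511 0.30220084 0.19002509] 0.6295792110283808 [ 0.2  0.6 -3.1]
plan [0.579, 0.0823, 0.19] 88 d [ 1.660e+01 -1.000e-01 -2.199e+02] w [-0.   2.   0.2] rows 5.3
```

Emit:
apply_moves([
  {"gripper": 255, "dx": 2, "dy": 0, "dz": -15, "wx": 0, "wy": 2, "wz": 0.2},
  {"gripper": 255, "dx": 4, "dy": 0, "dz": -43, "wx": 0, "wy": 2, "wz": 0.2},
  {"gripper": 255, "dx": 7, "dy": 0, "dz": -77, "wx": 0, "wy": 2, "wz": 0.2},
  {"gripper": 255, "dx": 10, "dy": 0, "dz": -113, "wx": 0, "wy": 2, "wz": 0.2},
  {"gripper": 255, "dx": 13, "dy": 0, "dz": -148, "wx": 0, "wy": 2, "wz": 0.2},
  {"gripper": 255, "dx": 15, "dy": 0, "dz": -180, "wx": 0, "wy": 2, "wz": 0.2},
  {"gripper": 255, "dx": 16.5, "dy": 0, "dz": -203, "wx": 0, "wy": 2, "wz": 0.2},
  {"gripper": 255, "dx": 16.5, "dy": 0, "dz": -215, "wx": 0, "wy": 2, "wz": 0.2},
  {"gripper": 255, "dx": 16.5, "dy": 0, "dz": -220, "wx": 0, "wy": 2, "wz": 0.2},
  {"gripper": 255, "dx": 16.5, "dy": 0, "dz": -220, "wx": 0, "wy": 2, "wz": 0.2},
  {"gripper": 255, "dx": 16.5, "dy": 0, "dz": -220, "wx": 0, "wy": 2, "wz": 0.2},
  {"gripper": 255, "dx": 16.5, "dy": 0, "dz": -220, "wx": 0, "wy": 2, "wz": 0.2},
])

```text
t: 36.83
tool_pos: [0.5785, 0.0846, 0.1898]
orientation: [-0.706, 0.012, -0.011, 0.708]
contact_force: [-0.2, 0.6, -1.9]
gripper_width: 0.632
```

Emit:
apply_moves([
  {"gripper": 255, "dx": 0, "dy": 15, "dz": 0, "wx": 0, "wy": 0, "wz": 0},
  {"gripper": 255, "dx": 0, "dy": 40, "dz": 0, "wx": 0, "wy": 0, "wz": 0},
  {"gripper": 255, "dx": 0, "dy": 70, "dz": 0, "wx": 0, "wy": 0, "wz": 0},
  {"gripper": 255, "dx": 0, "dy": 95, "dz": 0, "wx": 0, "wy": 0, "wz": 0},
  {"gripper": 255, "dx": 0, "dy": 115, "dz": 0, "wx": 0, "wy": 0, "wz": 0},
  {"gripper": 255, "dx": 0, "dy": 128, "dz": 0, "wx": 0, "wy": 0, "wz": 0},
  {"gripper": 255, "dx": 0, "dy": 135, "dz": 0, "wx": 0, "wy": 0, "wz": 0},
  {"gripper": 255, "dx": 0, "dy": 136, "dz": 0, "wx": 0, "wy": 0, "wz": 0},
  {"gripper": 255, "dx": 0, "dy": 136, "dz": 0, "wx": 0, "wy": 0, "wz": 0},
  {"gripper": 255, "dx": 0, "dy": 136, "dz": 0, "wx": 0, "wy": 0, "wz": 0},
  {"gripper": 255, "dx": 0, "dy": 136, "dz": 0, "wx": 0, "wy": 0, "wz": 0},
])

```text
t: 37.75
tool_pos: [0.5794, 0.0852, 0.0552]
orientation: [-0.706, 0.011, -0.012, 0.708]
contact_force: [0.5, -0.3, -2.6]
gripper_width: 0.629
```

```bash
python3 - <<'E'
from h import *
p,R,s=tool(); print(p,s['gripper_width'],s['contact_force'].round(1))
plan([.5793,.0823,.0453],88)
E
```

```text
[0.57943209 0.0852369  0.0551681 ] 0.6290236401460534 [ 0.5 -0.3 -2.6]
plan [0.5793, 0.0823, 0.0453] 88 d [-0.1  9.9 -3. ] w [-0.1  0.1  0.1] rows 0.2
```

Emit:
apply_moves([
  {"gripper": 255, "dx": 0, "dy": 0, "dz": -3, "wx": 0, "wy": 0, "wz": 0},
  {"gripper": 255, "dx": 0, "dy": 0, "dz": -3, "wx": 0, "wy": 0, "wz": 0},
  {"gripper": 255, "dx": 0, "dy": 2, "dz": -3, "wx": 0, "wy": 0, "wz": 0},
  {"gripper": 255, "dx": 0, "dy": 4, "dz": -3, "wx": 0, "wy": 0, "wz": 0},
  {"gripper": 255, "dx": 0, "dy": 6, "dz": -3, "wx": 0, "wy": 0, "wz": 0},
  {"gripper": 255, "dx": 0, "dy": 8, "dz": -3, "wx": 0, "wy": 0, "wz": 0},
  {"gripper": 255, "dx": 0, "dy": 9, "dz": -3, "wx": 0, "wy": 0, "wz": 0},
  {"gripper": 255, "dx": 0, "dy": 9.7, "dz": -3, "wx": 0, "wy": 0, "wz": 0},
  {"gripper": 255, "dx": 0, "dy": 9.7, "dz": -3, "wx": 0, "wy": 0, "wz": 0},
  {"gripper": 255, "dx": 0, "dy": 9.7, "dz": -3, "wx": 0, "wy": 0, "wz": 0},
])

```text
t: 38.58
tool_pos: [0.5799, 0.0823, 0.046]
orientation: [-0.706, 0.01, -0.012, 0.708]
contact_force: [0.2, -0.4, 3.5]
gripper_width: 0.637
```

Emit:
apply_moves([
  {"gripper": 150, "dx": 0, "dy": 0, "dz": 0, "wx": 0, "wy": 0, "wz": 0},
  {"gripper": 0, "dx": 0, "dy": 0, "dz": 0, "wx": 0, "wy": 0, "wz": 0},
  {"gripper": 0, "dx": 0, "dy": 0, "dz": 0, "wx": 0, "wy": 0, "wz": 0},
  {"gripper": 0, "dx": 0, "dy": 0, "dz": 0, "wx": 0, "wy": 0, "wz": 0},
  {"gripper": 0, "dx": 0, "dy": 0, "dz": 0, "wx": 0, "wy": 0, "wz": 0},
  {"gripper": 0, "dx": 0, "dy": -30, "dz": 0, "wx": 0, "wy": 0, "wz": 0},
  {"gripper": 0, "dx": 0, "dy": -65, "dz": 0, "wx": 0, "wy": 0, "wz": 0},
  {"gripper": 0, "dx": 0, "dy": -105, "dz": 0, "wx": 0, "wy": 0, "wz": 0},
  {"gripper": 0, "dx": 0, "dy": -145, "dz": -20, "wx": 0, "wy": 0, "wz": 0},
  {"gripper": 0, "dx": 0, "dy": -180, "dz": -50, "wx": 0, "wy": 0, "wz": 0},
  {"gripper": 0, "dx": 0, "dy": -205, "dz": -85, "wx": 0, "wy": 0, "wz": 0},
  {"gripper": 0, "dx": 0, "dy": -220, "dz": -120, "wx": 0, "wy": 0, "wz": 0},
])

```text
t: 39.58
tool_pos: [0.5762, -0.0332, 0.2669]
orientation: [-0.706, 0.008, -0.013, 0.708]
contact_force: [1.5, -0.0, 0.0]
gripper_width: 0.998
```

Emit:
apply_moves([
  {"gripper": 0, "dx": 0, "dy": -10, "dz": -25, "wx": 0, "wy": 0, "wz": 0},
  {"gripper": 0, "dx": 0, "dy": -20, "dz": -45, "wx": 0, "wy": 0, "wz": 0},
  {"gripper": 0, "dx": 0, "dy": -20, "dz": -50, "wx": 0, "wy": 0, "wz": 0},
  {"gripper": 0, "dx": 0, "dy": -20, "dz": -50, "wx": 0, "wy": 0, "wz": 0},
])

```text
t: 39.92
tool_pos: [0.5746, -0.0848, 0.2866]
orientation: [-0.706, 0.009, -0.014, 0.708]
contact_force: [0.1, 0.4, -0.7]
gripper_width: 0.998
```

```bash
python3 - <<'E'
from h import *
manip.camera('side');manip.camera('side');manip.camera('side');c=cam('wrist','w12.png'); P=cloud(c); p,R,s=tool(); print(p)
for x,y in((.58,.0823),(.5755,-.003),(.572,-.0875)):jarfit(P,x,y,.0585)
plan([.4625,.0022,.15],178)
t=cam('side','s12.png');cv2.imwrite('pics/s12c.png',cv2.resize(t['image'][130:250,150:330],(800,533),interpolation=cv2.INTER_CUBIC))
E
```

```text
[ 0.57424607 -0.08088585  0.28574985]
jar band [0.5807 0.0829] 421 knob [0.5816 0.0816] 265 ext [0.5809 0.0788] top 0.0948
jar band [ 0.577  -0.0028] 352 knob [ 0.5779 -0.0024] 220 ext [ 0.577 -0.003] top 0.0947
jar band [ 0.5731 -0.0881] 322 knob [ 0.574  -0.0865] 182 ext [ 0.5729 -0.0872] top 0.0945
plan [0.4625, 0.0022, 0.15] 178 d [-114.6  135.5   79.6] w [  0.  -89.5   0.4] rows 12.5
```

View pics/w12.png

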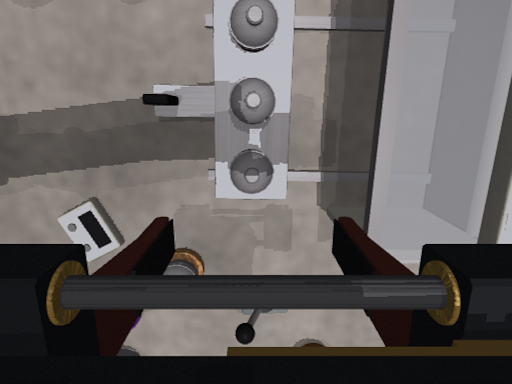

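All three jars show upright, with knobs centred at (255,15), (253,100) and (252,174). Next, go to the handle.

Emit:
apply_moves([
  {"gripper": 100, "dx": -10, "dy": 0, "dz": 7, "wx": 0, "wy": -7, "wz": 0.4},
  {"gripper": 100, "dx": -30, "dy": 10, "dz": 21, "wx": 0, "wy": -14, "wz": 0.4},
  {"gripper": 100, "dx": -55, "dy": 20, "dz": 38, "wx": 0, "wy": -21, "wz": 0.4},
  {"gripper": 100, "dx": -80, "dy": 40, "dz": 55, "wx": 0, "wy": -28, "wz": 0.4},
  {"gripper": 100, "dx": -100, "dy": 60, "dz": 70, "wx": 0, "wy": -36, "wz": 0.4},
  {"gripper": 100, "dx": -110, "dy": 80, "dz": 78, "wx": 0, "wy": -43, "wz": 0.4},
  {"gripper": 100, "dx": -114, "dy": 95, "dz": 80, "wx": 0, "wy": -50, "wz": 0.4},
  {"gripper": 100, "dx": -114, "dy": 95, "dz": 80, "wx": 0, "wy": -57, "wz": 0.4},
  {"gripper": 100, "dx": -114, "dy": 95, "dz": 80, "wx": 0, "wy": -65, "wz": 0.4},
  {"gripper": 100, "dx": -114, "dy": 95, "dz": 80, "wx": 0, "wy": -72, "wz": 0.4},
  {"gripper": 100, "dx": -114, "dy": 95, "dz": 80, "wx": 0, "wy": -79, "wz": 0.4},
  {"gripper": 100, "dx": -114, "dy": 95, "dz": 80, "wx": 0, "wy": -86, "wz": 0.4},
])

```text
t: 41.17
tool_pos: [0.4626, 0.0035, 0.1903]
orientation: [-0.524, -0.475, 0.474, 0.524]
contact_force: [0.1, -0.1, -0.4]
gripper_width: 0.606
```

```bash
python3 - <<'E'
from h import *
manip.camera('side');manip.camera('side');manip.camera('side');c=cam('wrist','w13.png'); P=cloud(c); p,R,s=tool(); print(p,s['q'].round(2),s['gripper_width'])
m=(P[...,2]>.076)&(P[...,2]<.1)&(abs(P[...,1])<.03)&(P[...,0]<.5)&(P[...,0]>.42)&(c['image'].max(2)<90)
t=P[m][:,:2].astype(np.float32); print(len(t),cv2.minAreaRect(t*1000))
plan([.4637,.0027,.0435],177.8)
E
```

```text
[0.46275497 0.00297239 0.1903867 ] [ 0.67  0.29 -0.93  2.03  0.28  0.95  1.06] 0.6066924068993726
380 ((465.9818115234375, 2.6780757904052734), (11.734490394592285, 28.31761932373047), 87.38126373291016)
plan [0.4637, 0.0027, 0.0435] 177.8 d [ -0.2 146.9  -1. ] w [ 0.  -4.2  0. ] rows 3.5
```

Emit:
apply_moves([
  {"gripper": 100, "dx": -0.2, "dy": 30, "dz": -1.5, "wx": 0, "wy": -4, "wz": 0},
  {"gripper": 100, "dx": -0.2, "dy": 65, "dz": -1.5, "wx": 0, "wy": -4, "wz": 0},
  {"gripper": 100, "dx": -0.2, "dy": 100, "dz": -1.5, "wx": 0, "wy": -4, "wz": 0},
  {"gripper": 100, "dx": -0.2, "dy": 130, "dz": -1.5, "wx": 0, "wy": -4, "wz": 0},
  {"gripper": 100, "dx": -0.2, "dy": 145, "dz": -1.5, "wx": 0, "wy": -4, "wz": 0},
  {"gripper": 255, "dx": -0.2, "dy": 147, "dz": -1.5, "wx": 0, "wy": -4, "wz": 0},
  {"gripper": 255, "dx": -0.2, "dy": 147, "dz": -1.5, "wx": 0, "wy": -4, "wz": 0},
  {"gripper": 255, "dx": -0.2, "dy": 147, "dz": -1.5, "wx": 0, "wy": -4, "wz": 0},
  {"gripper": 255, "dx": -0.2, "dy": 147, "dz": -1.5, "wx": 0, "wy": -4, "wz": 0},
  {"gripper": 255, "dx": -0.2, "dy": 147, "dz": -1.5, "wx": 0, "wy": -4, "wz": 0},
  {"gripper": 255, "dx": -0.2, "dy": 147, "dz": -1.5, "wx": 0, "wy": -4, "wz": 0},
  {"gripper": 255, "dx": -0.2, "dy": 147, "dz": -1.5, "wx": 0, "wy": -4, "wz": 0},
])

```text
t: 42.37
tool_pos: [0.4648, 0.0027, 0.0441]
orientation: [0.511, 0.49, -0.489, -0.51]
contact_force: [-1.7, -0.9, 5.6]
gripper_width: 0.138
```

Emit:
apply_moves([
  {"gripper": 255, "dx": 0, "dy": 0, "dz": 0, "wx": 0, "wy": 0, "wz": 0},
  {"gripper": 255, "dx": 0, "dy": 0, "dz": 0, "wx": 0, "wy": 0, "wz": 0},
  {"gripper": 255, "dx": 0, "dy": 0, "dz": 0, "wx": 0, "wy": 0, "wz": 0},
  {"gripper": 255, "dx": 0, "dy": 0, "dz": 0, "wx": 0, "wy": 0, "wz": 0},
])

```text
t: 42.7
tool_pos: [0.4648, 0.0026, 0.0441]
orientation: [0.511, 0.49, -0.489, -0.51]
contact_force: [0.1, -0.6, -0.5]
gripper_width: 0.136
```

```bash
python3 - <<'E'
from h import *
p,R,s=tool(); print(p,s['gripper_width'],s['contact_force'].round(1))
plan([.6236,-.0045,.0437],178); print(R.as_matrix().round(4))
E
```

```text
[0.46481825 0.00264043 0.04414983] 0.13570341212706993 [ 0.1 -0.6 -0.5]
plan [0.6236, -0.0045, 0.0437] 178 d [  -0.5    0.7 -158.9] w [ 0.1 -0.4  0. ] rows 3.8
[[ 4.200e-02  1.600e-03 -9.991e-01]
 [ 9.991e-01  3.000e-04  4.200e-02]
 [ 3.000e-04 -1.000e+00 -1.600e-03]]
```

Emit:
apply_moves([
  {"gripper": 255, "dx": 0, "dy": 0, "dz": -1, "wx": 0, "wy": 0, "wz": 0},
  {"gripper": 255, "dx": 0, "dy": 0, "dz": -3, "wx": 0, "wy": 0, "wz": 0},
  {"gripper": 255, "dx": 0, "dy": 0, "dz": -6, "wx": 0, "wy": 0, "wz": 0},
  {"gripper": 255, "dx": 0, "dy": 0, "dz": -10, "wx": 0, "wy": 0, "wz": 0},
  {"gripper": 255, "dx": 0, "dy": 0, "dz": -15, "wx": 0, "wy": 0, "wz": 0},
  {"gripper": 255, "dx": 0, "dy": 0, "dz": -21, "wx": 0, "wy": 0, "wz": 0},
  {"gripper": 255, "dx": 0, "dy": 0, "dz": -28, "wx": 0, "wy": 0, "wz": 0},
  {"gripper": 255, "dx": 0, "dy": 0, "dz": -35, "wx": 0, "wy": 0, "wz": 0},
  {"gripper": 255, "dx": 0, "dy": 0, "dz": -42, "wx": 0, "wy": 0, "wz": 0},
  {"gripper": 255, "dx": 0, "dy": 0, "dz": -49, "wx": 0, "wy": 0, "wz": 0},
  {"gripper": 255, "dx": 0, "dy": 0, "dz": -55, "wx": 0, "wy": 0, "wz": 0},
  {"gripper": 255, "dx": 0, "dy": 0, "dz": -60, "wx": 0, "wy": 0, "wz": 0},
])

```text
t: 43.7
tool_pos: [0.5256, -0.0001, 0.0442]
orientation: [0.511, 0.49, -0.489, -0.51]
contact_force: [-3.0, -1.2, 1.2]
gripper_width: 0.136
```

Emit:
apply_moves([
  {"gripper": 255, "dx": 0, "dy": 0, "dz": -5, "wx": 0, "wy": 0, "wz": 0},
  {"gripper": 255, "dx": 0, "dy": 0, "dz": -11, "wx": 0, "wy": 0, "wz": 0},
  {"gripper": 255, "dx": 0, "dy": 0, "dz": -18, "wx": 0, "wy": 0, "wz": 0},
  {"gripper": 255, "dx": 0, "dy": 0, "dz": -25, "wx": 0, "wy": 0, "wz": 0},
  {"gripper": 255, "dx": 0, "dy": 0, "dz": -32, "wx": 0, "wy": 0, "wz": 0},
  {"gripper": 255, "dx": 0, "dy": 0, "dz": -39, "wx": 0, "wy": 0, "wz": 0},
  {"gripper": 255, "dx": 0, "dy": 0, "dz": -46, "wx": 0, "wy": 0, "wz": 0},
  {"gripper": 255, "dx": 0, "dy": 0, "dz": -53, "wx": 0, "wy": 0, "wz": 0},
  {"gripper": 255, "dx": 0, "dy": 0, "dz": -60, "wx": 0, "wy": 0, "wz": 0},
  {"gripper": 255, "dx": 0, "dy": 0, "dz": -66, "wx": 0, "wy": 0, "wz": 0},
  {"gripper": 255, "dx": 0, "dy": 0, "dz": -71, "wx": 0, "wy": 0, "wz": 0},
  {"gripper": 255, "dx": 0, "dy": 0, "dz": -75, "wx": 0, "wy": 0, "wz": 0},
])

```text
t: 44.7
tool_pos: [0.6011, -0.0034, 0.0442]
orientation: [0.511, 0.49, -0.489, -0.51]
contact_force: [-2.7, -0.6, 1.1]
gripper_width: 0.137
```

```bash
python3 - <<'E'
from h import *
p,R,s=tool(); print(p,s['gripper_width'],s['contact_force'].round(1),s['q'].round(2))
plan([.6247,-.0045,.0437],178)
E
```

```text
[ 0.60111906 -0.00344261  0.0442014 ] 0.13719292267884312 [-2.7 -0.6  1.1] [ 0.43  0.69 -0.72  1.83  0.59  0.85  0.94]
plan [0.6247, -0.0045, 0.0437] 178 d [ -0.1   0.5 -23.6] w [ 0.1 -0.4  0. ] rows 0.6
```

Emit:
apply_moves([
  {"gripper": 255, "dx": 0, "dy": 0, "dz": -3, "wx": 0, "wy": 0, "wz": 0},
  {"gripper": 255, "dx": 0, "dy": 0, "dz": -7, "wx": 0, "wy": 0, "wz": 0},
  {"gripper": 255, "dx": 0, "dy": 0, "dz": -11, "wx": 0, "wy": 0, "wz": 0},
  {"gripper": 255, "dx": 0, "dy": 0, "dz": -15, "wx": 0, "wy": 0, "wz": 0},
  {"gripper": 255, "dx": 0, "dy": 0, "dz": -18, "wx": 0, "wy": 0, "wz": 0},
  {"gripper": 255, "dx": 0, "dy": 0, "dz": -21, "wx": 0, "wy": 0, "wz": 0},
  {"gripper": 255, "dx": 0, "dy": 0, "dz": -22.5, "wx": 0, "wy": 0, "wz": 0},
  {"gripper": 255, "dx": 0, "dy": 0, "dz": -23.5, "wx": 0, "wy": 0, "wz": 0},
  {"gripper": 255, "dx": 0, "dy": 0, "dz": -24, "wx": 0, "wy": 0, "wz": 0},
  {"gripper": 255, "dx": 0, "dy": 0, "dz": -24.3, "wx": 0, "wy": 0, "wz": 0},
  {"gripper": 255, "dx": 0, "dy": 0, "dz": -24.3, "wx": 0, "wy": 0, "wz": 0},
])

```text
t: 45.62
tool_pos: [0.6231, -0.0045, 0.0442]
orientation: [-0.51, -0.488, 0.49, 0.511]
contact_force: [-10.9, -1.0, 7.7]
gripper_width: 0.134
```

Emit:
apply_moves([
  {"gripper": 255, "dx": 0, "dy": 0, "dz": -2, "wx": 0, "wy": 0, "wz": 0},
  {"gripper": 255, "dx": 0, "dy": 0, "dz": -3, "wx": 0, "wy": 0, "wz": 0},
  {"gripper": 255, "dx": 0, "dy": 0, "dz": -3, "wx": 0, "wy": 0, "wz": 0},
  {"gripper": 255, "dx": 0, "dy": 0, "dz": -3, "wx": 0, "wy": 0, "wz": 0},
])

```text
t: 45.95
tool_pos: [0.6233, -0.0045, 0.0441]
orientation: [-0.509, -0.487, 0.492, 0.512]
contact_force: [-12.0, -1.0, 9.6]
gripper_width: 0.138
```

Emit:
apply_moves([
  {"gripper": 100, "dx": 0, "dy": 0, "dz": 0, "wx": 0, "wy": 0, "wz": 0},
  {"gripper": 100, "dx": 0, "dy": 0, "dz": 0, "wx": 0, "wy": 0, "wz": 0},
  {"gripper": 100, "dx": 0, "dy": 0, "dz": 0, "wx": 0, "wy": 0, "wz": 0},
  {"gripper": 100, "dx": 0, "dy": 0, "dz": 0, "wx": 0, "wy": 0, "wz": 0},
  {"gripper": 100, "dx": 0, "dy": 0, "dz": 0, "wx": 0, "wy": 0, "wz": 0},
  {"gripper": 100, "dx": 0, "dy": -20, "dz": 0, "wx": 0, "wy": 0, "wz": 0},
  {"gripper": 100, "dx": 0, "dy": -60, "dz": 0, "wx": 0, "wy": 0, "wz": 0},
  {"gripper": 100, "dx": 0, "dy": -100, "dz": 10, "wx": 0, "wy": 0, "wz": 0},
  {"gripper": 100, "dx": 0, "dy": -140, "dz": 40, "wx": 0, "wy": 0, "wz": 0},
  {"gripper": 100, "dx": 0, "dy": -170, "dz": 75, "wx": 0, "wy": 0, "wz": 0},
  {"gripper": 100, "dx": 0, "dy": -190, "dz": 110, "wx": 0, "wy": 0, "wz": 0},
  {"gripper": 100, "dx": 0, "dy": -195, "dz": 120, "wx": 0, "wy": 0, "wz": 0},
])

```text
t: 46.95
tool_pos: [0.5035, 0.0021, 0.2426]
orientation: [-0.51, -0.487, 0.492, 0.511]
contact_force: [0.1, -0.7, 0.2]
gripper_width: 0.606
```

```bash
python3 - <<'E'
from h import *
manip.camera('side');manip.camera('side');manip.camera('side')
t=cam('side','s14.png');cv2.imwrite('pics/s14c.png',np.clip(cv2.resize(t['image'][120:240,150:330],(800,533),interpolation=cv2.INTER_CUBIC)*1.4,0,255).astype(np.uint8))
P=cloud(t); 
for cc,n in((t,'side'),(cam('top'),'top')):
  P=cloud(cc); q=P[(P[...,0]>.53)&(P[...,0]<.61)&(P[...,1]>-.34)&(P[...,1]<-.25)&(P[...,2]>.015)&(P[...,2]<.13)]
  b=q[q[:,2]<.035]; l=q[q[:,2]>.08]; print(n,'box',b.min(0).round(3),b.max(0).round(3),'ball',l.min(0).round(3),l.max(0).round(3),len(l)); m=q[(q[:,2]>.04)&(q[:,2]<.07)]; print(m.mean(0))
  k=P[(P[...,0]>.60)&(P[...,0]<.65)&(abs(P[...,1])<.03)&(P[...,2]>.05)&(P[...,2]<.085)];print('handle',(k.min(0)+k.max(0))/2)
c=cam('wrist','w14.png'); P=cloud(c); print(tool()[0])
k=P[(P[...,0]>.60)&(P[...,0]<.65)&(abs(P[...,1])<.03)&(P[...,2]>.074)&(P[...,2]<.085)];print('handle w',(k.min(0)+k.max(0))/2)
q=P[(P[...,0]>.53)&(P[...,0]<.61)&(P[...,1]>-.34)&(P[...,1]<-.25)&(P[...,2]>.08)&(P[...,2]<.12)];print('ball w',len(q),q.min(0) if len(q) else 0,q.max(0) if len(q) else 0)
E
```

```text
side box [ 0.548 -0.318  0.016] [ 0.609 -0.261  0.035] ball [ 0.543 -0.297  0.081] [ 0.566 -0.275  0.108] 34
[ 0.56985427 -0.28646077  0.05606432]
handle [ 6.20841049e-01 -6.14295266e-04  6.53481062e-02]
top box [ 0.551 -0.32   0.017] [ 0.61  -0.268  0.035] ball [ 0.545 -0.306  0.095] [ 0.568 -0.282  0.115] 64
[ 0.57692428 -0.29117901  0.05317679]Traceback (most recent call last):
  File "<stdin>", line 8, in <module>
    return umr_minimum(a, axis, None, out, keepdims, initial, where)
ValueError: zero-size array to reduction operation minimum which has no identity
```

View pics/s14c.png

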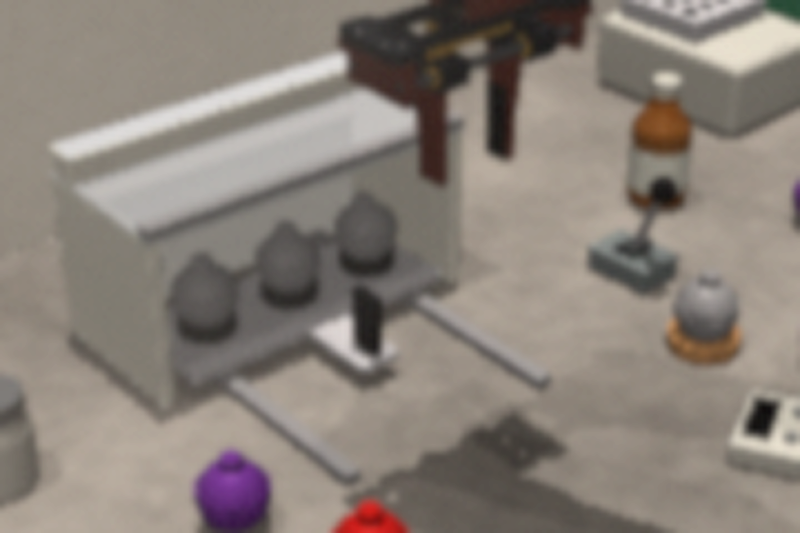

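The side view shows all three jars upright under the hood with the handle back at its starting pixels (368,320), and the treated jar upright in its cork at (707,315). Next: the lamp geometry.

```bash
python3 - <<'E'
from h import *
for n in('top','side'):
  c=cam(n); P=cloud(c); hsv=cv2.cvtColor(c['image'],cv2.COLOR_BGR2HSV)
  w_=(P[...,0]>.52)&(P[...,0]<.65)&(P[...,1]>-.36)&(P[...,1]<-.23)
  m=w_&(P[...,2]>(.02 if n=='top' else .014))&(P[...,2]<.034)
  print(n,'box',m.sum(),cv2.minAreaRect((P[m][:,:2]*1000).astype(np.float32)))
  d=w_&(P[...,2]>.078)&(P[...,2]<.125); q=P[d]
  f=least_squares(lambda s:np.linalg.norm(q-s,axis=1)-.013,q.mean(0)-[0,0,.005],loss='soft_l1',f_scale=.002).x; print('ball',f.round(4),len(q))
  m=w_&(P[...,2]>.035)&(P[...,2]<.078); q=P[m]; 
  A=np.c_[q[:,2],np.ones(len(q))]; s=np.linalg.lstsq(A,q[:,:2],rcond=None)[0]; print('lever at hinge z',s[0]*.022+s[1],'at .092',s[0]*.092+s[1])
plan([.50,-.29,.20],178)
E
```

```text
top box 268 ((585.3318481445312, -293.3010559082031), (69.41190338134766, 50.37948989868164), 0.33415743708610535)
ball [ 0.5573 -0.2948  0.0973] 64
lever at hinge z [ 0.5922569  -0.29505744] at .092 [ 0.56082912 -0.2892464 ]
side box 126 ((584.5086059570312, -287.5816345214844), (71.62248992919922, 48.78364944458008), 4.4478044509887695)
ball [ 0.5578 -0.2916  0.094 ] 35
lever at hinge z [ 0.58227746 -0.28736115] at .092 [ 0.55748708 -0.28698978]
plan [0.5, -0.29, 0.2] 178 d [-290.8   39.6   -7.1] w [-0.5 -0.4 -0.1] rows 7.0
```

Emit:
apply_moves([
  {"gripper": 255, "dx": -41, "dy": 0, "dz": -1, "wx": 0, "wy": 0, "wz": 0},
  {"gripper": 255, "dx": -82, "dy": 0, "dz": -2, "wx": 0, "wy": 0, "wz": 0},
  {"gripper": 255, "dx": -123, "dy": 0, "dz": -4, "wx": 0, "wy": 0, "wz": 0},
  {"gripper": 255, "dx": -164, "dy": 0, "dz": -6, "wx": 0, "wy": 0, "wz": 0},
  {"gripper": 255, "dx": -200, "dy": 0, "dz": -8, "wx": 0, "wy": 0, "wz": 0},
  {"gripper": 255, "dx": -235, "dy": 10, "dz": -10, "wx": 0, "wy": 0, "wz": 0},
  {"gripper": 255, "dx": -265, "dy": 20, "dz": -14, "wx": 0, "wy": 0, "wz": 0},
  {"gripper": 255, "dx": -283, "dy": 30, "dz": -17, "wx": 0, "wy": 0, "wz": 0},
  {"gripper": 255, "dx": -291, "dy": 39, "dz": -17, "wx": 0, "wy": 0, "wz": 0},
  {"gripper": 255, "dx": -293, "dy": 39, "dz": -17, "wx": 0, "wy": 0, "wz": 0},
  {"gripper": 255, "dx": -293, "dy": 39, "dz": -17, "wx": 0, "wy": 0, "wz": 0},
  {"gripper": 255, "dx": -293, "dy": 39, "dz": -17, "wx": 0, "wy": 0, "wz": 0},
])

```text
t: 48.3
tool_pos: [0.5105, -0.2907, 0.2007]
orientation: [-0.508, -0.488, 0.492, 0.512]
contact_force: [-0.3, -0.0, 0.5]
gripper_width: 0.006
```

```bash
python3 - <<'E'
from h import *
manip.camera('side');manip.camera('side'); p,R,s=tool(); print(p,s['gripper_width'],s['q'].round(2))
plan([.510,-.292,.075],180);plan([.610,-.292,.075],180)
E
```

```text
[ 0.51063574 -0.29089806  0.20135447] 0.005609596469171307 [ 1.    0.47 -0.78  1.75  0.37  1.09  1.63]
plan [0.51, -0.292, 0.075] 180 d [ -0.9 126.4  -0.4] w [-0.5 -2.3 -0.1] rows 3.0
plan [0.61, -0.292, 0.075] 180 d [   3.   125.5 -100.3] w [-0.5 -2.3 -0.1] rows 3.9
```

Emit:
apply_moves([
  {"gripper": 255, "dx": -1, "dy": 30, "dz": 0, "wx": -0.5, "wy": -2.3, "wz": 0},
  {"gripper": 255, "dx": -1, "dy": 65, "dz": 0, "wx": -0.5, "wy": -2.3, "wz": 0},
  {"gripper": 255, "dx": -1, "dy": 100, "dz": 0, "wx": -0.5, "wy": -2.3, "wz": 0},
  {"gripper": 255, "dx": -1, "dy": 120, "dz": 0, "wx": -0.5, "wy": -2.3, "wz": 0},
  {"gripper": 255, "dx": -1, "dy": 126, "dz": 0, "wx": -0.5, "wy": -2.3, "wz": 0},
  {"gripper": 255, "dx": -0.5, "dy": 126, "dz": -10, "wx": -0.5, "wy": -2.3, "wz": 0},
  {"gripper": 255, "dx": 0, "dy": 126, "dz": -20, "wx": -0.5, "wy": -2.3, "wz": 0},
  {"gripper": 255, "dx": 0.5, "dy": 126, "dz": -35, "wx": -0.5, "wy": -2.3, "wz": 0},
  {"gripper": 255, "dx": 1, "dy": 126, "dz": -50, "wx": -0.5, "wy": -2.3, "wz": 0},
  {"gripper": 255, "dx": 1.5, "dy": 126, "dz": -65, "wx": -0.5, "wy": -2.3, "wz": 0},
  {"gripper": 255, "dx": 2, "dy": 126, "dz": -78, "wx": -0.5, "wy": -2.3, "wz": 0},
  {"gripper": 255, "dx": 2.5, "dy": 126, "dz": -88, "wx": -0.5, "wy": -2.3, "wz": 0},
])

```text
t: 49.4
tool_pos: [0.6009, -0.2918, 0.0771]
orientation: [0.501, 0.501, -0.5, -0.498]
contact_force: [-0.7, 0.5, -0.1]
gripper_width: 0.004
```

```bash
python3 - <<'E'
from h import *
p,R,s=tool(); print(p,s['contact_force'].round(1))
plan([.612,-.292,.075],180)
E
```

```text
[ 0.6009127  -0.29175167  0.07711936] [-0.7  0.5 -0.1]
plan [0.612, -0.292, 0.075] 180 d [ -0.3   2.2 -11.1] w [ 0.2  0.1 -0.1] rows 0.3
```

Emit:
apply_moves([
  {"gripper": 255, "dx": 0, "dy": 2, "dz": -4, "wx": 0, "wy": 0, "wz": 0},
  {"gripper": 255, "dx": 0, "dy": 2, "dz": -8, "wx": 0, "wy": 0, "wz": 0},
  {"gripper": 255, "dx": 0, "dy": 2, "dz": -11, "wx": 0, "wy": 0, "wz": 0},
  {"gripper": 255, "dx": 0, "dy": 2, "dz": -13, "wx": 0, "wy": 0, "wz": 0},
  {"gripper": 255, "dx": 0, "dy": 2, "dz": -13, "wx": 0, "wy": 0, "wz": 0},
])

```text
t: 49.82
tool_pos: [0.6021, -0.2921, 0.0761]
orientation: [-0.496, -0.493, 0.506, 0.505]
contact_force: [-41.9, 5.3, 33.8]
gripper_width: 0.003
```

The lever is at its stop; back off.

Emit:
apply_moves([
  {"gripper": 255, "dx": 0, "dy": 0, "dz": 10, "wx": 0, "wy": 0, "wz": 0},
  {"gripper": 255, "dx": 0, "dy": 0, "dz": 30, "wx": 0, "wy": 0, "wz": 0},
  {"gripper": 255, "dx": 0, "dy": -20, "dz": 60, "wx": 0, "wy": 0, "wz": 0},
  {"gripper": 255, "dx": 0, "dy": -60, "dz": 80, "wx": 0, "wy": 0, "wz": 0},
  {"gripper": 255, "dx": 0, "dy": -100, "dz": 90, "wx": 0, "wy": 0, "wz": 0},
  {"gripper": 255, "dx": 20, "dy": -140, "dz": 90, "wx": 0, "wy": 0, "wz": 0},
  {"gripper": 255, "dx": 60, "dy": -170, "dz": 90, "wx": 0, "wy": 0, "wz": 0},
  {"gripper": 255, "dx": 100, "dy": -180, "dz": 90, "wx": 0, "wy": 0, "wz": 0},
  {"gripper": 255, "dx": 130, "dy": -180, "dz": 90, "wx": 0, "wy": 0, "wz": 0},
  {"gripper": 255, "dx": 140, "dy": -180, "dz": 90, "wx": 0, "wy": 0, "wz": 0},
  {"gripper": 255, "dx": 140, "dy": -180, "dz": 90, "wx": 0, "wy": 0, "wz": 0},
  {"gripper": 255, "dx": 140, "dy": -180, "dz": 90, "wx": 0, "wy": 0, "wz": 0},
])

```text
t: 50.82
tool_pos: [0.5172, -0.1509, 0.2589]
orientation: [-0.496, -0.494, 0.506, 0.504]
contact_force: [-0.5, -0.7, 0.2]
gripper_width: 0.005
```

```bash
python3 - <<'E'
from h import *
t=cam('side');cv2.imwrite('pics/s15c.png',np.clip(cv2.resize(t['image'][120:290,120:370],(800,544),interpolation=cv2.INTER_CUBIC)*1.4,0,255).astype(np.uint8))
for c,n in((cam('top'),'top'),(t,'side')):
  P=cloud(c); d=(P[...,0]>.53)&(P[...,0]<.68)&(P[...,1]>-.34)&(P[...,1]<-.25)&(P[...,2]>.078)&(P[...,2]<.125); q=P[d]
  if len(q): print(n,'ball',least_squares(lambda s:np.linalg.norm(q-s,axis=1)-.013,q.mean(0)-[0,0,.005],loss='soft_l1',f_scale=.002).x.round(4),len(q))
  try: jarfit(P,.4634,-.2465,.037)
  except Exception: print('no')
print(tool()[0])
E
```

```text
no
side ball [ 0.6235 -0.2895  0.0896] 31
jar band [ 0.4627 -0.2455] 80 knob [ 0.461  -0.2411] 4 ext [ 0.46   -0.2371] top 0.0703
[ 0.51657978 -0.15290734  0.25780993]
```

View pics/s15c.png

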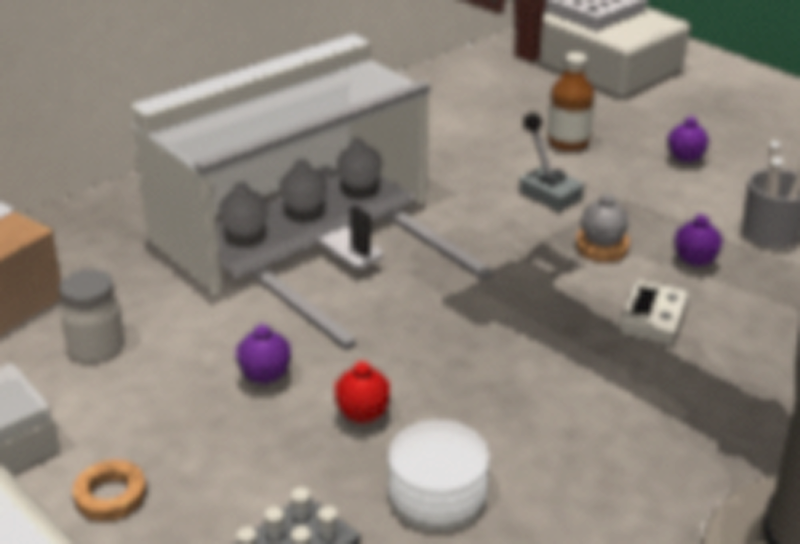

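The lever now leans toward the hood side (ball at (533,122)), and everything else is in place. The force shows a hard stop, but the ball only measured about 66 mm of travel, so I'll check it more closely with the wrist camera.

Emit:
apply_moves([
  {"gripper": 255, "dx": -30, "dy": 0, "dz": -20, "wx": 0, "wy": 0, "wz": 0},
  {"gripper": 255, "dx": -60, "dy": 0, "dz": -45, "wx": 0, "wy": 0, "wz": 0},
  {"gripper": 255, "dx": -90, "dy": 0, "dz": -70, "wx": 0, "wy": 0, "wz": 0},
  {"gripper": 255, "dx": -115, "dy": 0, "dz": -100, "wx": 0, "wy": 0, "wz": 0},
  {"gripper": 255, "dx": -130, "dy": 0, "dz": -130, "wx": 0, "wy": 0, "wz": 0},
  {"gripper": 255, "dx": -139, "dy": 0, "dz": -155, "wx": 0, "wy": 0, "wz": 0},
  {"gripper": 255, "dx": -139, "dy": 0, "dz": -172, "wx": 0, "wy": 0, "wz": 0},
  {"gripper": 255, "dx": -139, "dy": 0, "dz": -180, "wx": 0, "wy": 0, "wz": 0},
  {"gripper": 255, "dx": -139, "dy": 0, "dz": -180, "wx": 0, "wy": 0, "wz": 0},
  {"gripper": 255, "dx": -139, "dy": 0, "dz": -180, "wx": 0, "wy": 0, "wz": 0},
])

```text
t: 51.75
tool_pos: [0.6955, -0.2928, 0.2538]
orientation: [-0.496, -0.492, 0.506, 0.506]
contact_force: [-0.3, 1.2, 0.5]
gripper_width: 0.004
```

```bash
python3 - <<'E'
from h import *
manip.camera('side');manip.camera('side')
c=cam('wrist','w16.png'); P=cloud(c); print(tool()[0])
w_=(P[...,0]>.53)&(P[...,0]<.68)&(P[...,1]>-.35)&(P[...,1]<-.23)
m=w_&(P[...,2]>.02)&(P[...,2]<.03); print('box',cv2.minAreaRect((P[m][:,:2]*1000).astype(np.float32)))
q=P[w_&(P[...,2]>.082)&(P[...,2]<.12)]; print('ball',least_squares(lambda s:np.linalg.norm(q-s,axis=1)-.013,q.mean(0)-[0,0,.005],loss='soft_l1',f_scale=.002).x.round(4),len(q),q.min(0),q.max(0))
s=P[w_&(P[...,2]>.04)&(P[...,2]<.078)]
A=np.c_[s[:,2],np.ones(len(s))]; f=np.linalg.lstsq(A,s[:,:2],rcond=None)[0]; print('lever slope',f[0],'angle',np.arctan(np.linalg.norm(f[0])),'hinge',f[0]*.022+f[1],len(s))
E
```

```text
[ 0.69509262 -0.29291249  0.25494342]
box ((586.5474243164062, -292.6422119140625), (69.1468734741211, 49.986778259277344), 1.7004748582839966)
ball [ 0.625  -0.2915  0.091 ] 528 [ 0.6127143  -0.30371801  0.09128375] [ 0.63795258 -0.27959855  0.10546087]
lever slope [0.51605601 0.04641759] angle 0.478053569421754 hinge [ 0.58408463 -0.29397716] 136
```

View pics/w16.png

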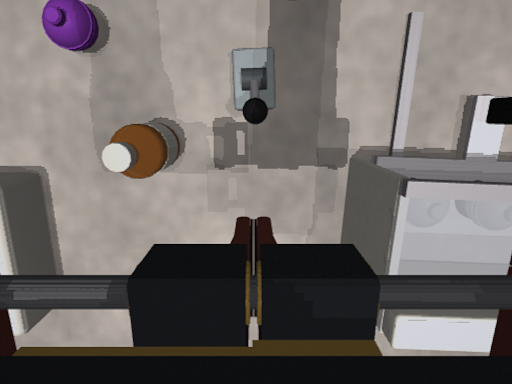

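The ball is 38.5 mm past the box centre at z = 0.091, which matches 0.5 rad: fully on. Handing in.

```bash
python3 -c "
from rig import manip
print(manip.sign_off(), manip.sense()['t'])"
```

```text
the job is handed in; nothing more can be done
the job is handed in; nothing more can be done
```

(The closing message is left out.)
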